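Trial fit of a spice carousel's taper-shank handle, freed with a wedge

TASK

Before the spice carousel is packed, try its carry handle: take the handle out of the oak block, press its tapered shank lightly into the carousel's centre socket and twist until the tang finds its hidden slit, then push it fully home with its collar flush on the mouth, and let go. Next free it again with the steel wedge from the counter: slide the wedge, thin end first and flat on the tray, through the arch at the foot of the socket and drive it until the handle has been lifted about 1 cm and stands loose on it, then leave both like that. Free the handle with the wedge alone, not by hand, never push harder than about 35 N, and leave everything else where it stands.

Things in the scene. Friction and masses are not known exactly. Their poses are not given: they have to be found in the camera images.
- handle: Carry handle: a wooden grip plate on a round steel collar (42 mm across, 6 mm thick) with a tapered steel shank below. Origin: centre of the collar's underside; z up along the shank. 0.25 to 0.38 kg. It starts upright in the oak block's hole, its collar resting on the block's top, turned any way; after a half turn it is the same.
- handle_grip (a point): Middle of the grip plate, 29 mm above the handle's origin. The plate is 12 mm thick (handle's x), 40 mm wide (handle's y) and 34 mm high.
- shank_nose (a point): Lowest point of the shank, 63 mm below the handle's origin. The cone goes from 31 mm across at the collar to 18 mm at 40 mm below it; then a flat tang, 8 mm thick (handle's x) and 16 mm wide (handle's y), down to 59 mm below, ending in a round nose of 4 mm radius on the axis.
- block: Fixed oak block, 75 x 75 x 80 mm high, with a round hole of about 34 mm in its top in which the handle stands. Origin: centre of its underside.
- wedge: Dark steel wedge lying flat on the counter. Origin: underside of the middle of its butt; x points to the thin end, z up. 14 mm wide (y). Butt (to grip, across the 14 mm): x = -15 to 15 mm, 34 mm high. Shaft: x = 15 to 90 mm, 21 mm high; then the top slopes evenly down to 5 mm at x = 170 mm. Underside flat. 0.25 to 0.38 kg.
- wedge_tip (a point): Thin end of the wedge, on its underside, at x = 170 mm of the wedge.
- carousel: Steel spice carousel, fixed: flat rimless round tray 260 mm across, its top 40 mm above the counter; three jars up to 66 mm high fixed on the tray's +x side, 78 to 119 mm from the axis; in the middle a foot 44 mm square, 30 mm high, with an arch through it along the carousel's y, and on it the tapered socket. Origin: on the axis at counter height, z up.
- arch_floor (a point): Point of the tray's top on the carousel's axis, middle of the arch's floor; axes as the carousel's. The arch is straight, 20 mm wide, 24 mm high, open at both ends (22 mm from the axis).
- slit_plate (a point): Inside the socket, 43 mm below the mouth: top of a fixed plate with a slit 10 mm wide for the tang. The slit's direction is not known: each time somewhere within 0.65 rad either way of the carousel's y. The handle's y must lie along it within about 0.12 rad to drop in; till then the handle stands about 16 mm too high.
- socket_mouth (a point): Centre of the socket's mouth, 113 mm above the counter, a round hole of about 33 mm; the handle's origin is here when home. From about 10 mm too high sprung shoes resist: a push rising to 10 to 20 N takes it home; they grip it until it is raised 10 mm again. Home, its nose is 10 mm above the tray; the wedge needs a slow push of 5 to 20 N to lift it.
- soup_spoon: Bystander: white ceramic soup spoon, 170 mm long. Origin: under its middle.
- scoop: Bystander: stainless steel ice cream scoop, about 210 mm long. Origin: on its underside.
- jar_a: Bystander: loose spice jar, 40 mm across, 70 mm high, behind the oak block. Origin: centre of its underside.
- jar_b: Bystander: loose spice jar, 40 mm across, 66 mm high, near the robot. Origin: centre of its underside.
Not all that is in view belongs to the job. Several things look just like the wedge: the one meant starts farthest from the robot's base. What is shaped like the handle but turquoise or yellow is not meant.

How it is judged:
By the outcome, as a careful person would: the job done as asked, in the order asked, and still so for the second after the job is handed in, with the robot touching nothing.
It also fails if it takes over 72 s, if anything falls off the work surface, if the arm or the gripper's body presses on something with over 40 N, if the wrist force passes 120 N, or if a joint passes its speed limit or range.

ROBOT

A 6-joint arm with a two-finger parallel gripper is mounted at the origin on the work surface. World frame = base frame: x ahead of the robot, y to its left, z up, the work surface at z = 0. Lengths are in mm, angles in rad, forces in N, time in s.
With the tool pointing down it reaches from about 300 to 1000 mm from the base axis. Payload 5.1 kg.
Tool frame: the origin (TCP) lies midway between the tips of the shut fingers; the grasp point (between the pads) lies 19 mm behind it; x points along the fingers, z is the direction in which the jaws open and shut, and the axes are right-handed (so a half turn about x gives the same grasp; the last joint's range is limited). The gripper opens to 95 mm and grips with 3 to 60 N. Pads are 20 mm wide; open, the fingers measure 119 mm over their backs; the gripper's body (75 mm by 180 mm) begins 59 mm behind the grasp point.
Start: joints at [-1.202, 0.124, 1.65, -0, 1.367, -0.083], TCP at [283.748, -584.783, 214.656] pointing down, gripper open.
Joint ranges: [-2.61, 2.61], [-1.02, 2.33], [0.03, 2.71], [-1.35, 4.49], [0.32, 2.68], [-2.91, 2.91]. Speed limits (rad/s): [2.57, 2.57, 3.14, 3.14, 3.14, 3.14].

INTERFACE

Orientations are given as a unit quaternion [x, y, z, w].
In Python, from workcell import sense, read_camera, camera_params, sign_off, search_frame, regions_of, place_of gives the robot as it stands.
- The arm moves only by the tool servo_tool, never from a script. Its argument "targets" is a list of rows, each an object with "linear": the shift along the tool's x, y, z in m, a list of three; "rot": the turn, a rotation vector about the tool's x, y, z in rad, a list of three; "grip": the closure in counts, from 0 (fully open) to 255 (shut). In form: [{"linear": [tx, ty, tz], "rot": [wx, wy, wz], "grip": grip}, ...]. A call has exactly 10 rows; each row is the pose to reach, as a shift and turn from the pose commanded when the call began, along the tool's axes at that moment; what a row does not reach only later rows make up. A row lasts 1/12 s, in which the tool goes at most 41.7 mm and 7.16 degrees, less where a joint would pass 70% of its speed; a pose out of reach is approached as far as the arm can. A call with a gripper value outside its range is refused whole. The fingers move at their own pace and stop on an object; "grip_force" is the grip in N (left out, the last holds). Time passes only in rows, so rows that repeat a pose let the fingers close, or fill a call up. It gives the time, the measured TCP pose, the force and the opening at its end, in the units of the state.
- sense(): the state, without advancing time (a new reading comes with each control period).
- read_camera(name): name is "scene" or "top"; returns the picture (420x560x3 uint8, blue, green, red); there is no depth.
- camera_params(name): a dict with "fx", "fy", "cx", "cy" (pixels), "rvec" (rotation vector, rad) and "tvec" (3), from world to camera coordinates, as OpenCV has them. Camera axes: x right, y down, z forward; pixel columns grow to the right and rows downward; lengths in mm; the calibration is good to about 2 mm. A picture is of the moment at which its call begins. camera_params takes no time and is no camera call.
- sign_off(): hands the job in, once; it reports no verdict.
Trained networks look in the newest picture that a camera, given by its name, has taken for a name from the list of things; names that differ only in an ending like _2 or _b are one class to them, and where a whole thing is asked for, a point or a joint stands for the part that bears it (a point fixed in the world has none). Each returns a list of dicts, best first, with "conf" (0 to 1); they miss things now and then, are a little off and sometimes report something else, mostly with a low value. They report only what shows in the picture. A call takes as long as a camera call. They do not tell look-alikes from the thing itself.
- search_frame(camera, query): "at" ([x, y, z] in mm, in world coordinates, good to about 4 mm: the middle of the surface that is visible of it).
- regions_of(camera, query): "mask" (420x560 bool, what is visible of it).
- place_of(camera, query): "at" ([x, y, z] in mm, in world coordinates, good to about 4 mm: a listed point, or the origin of a listed thing).
The state is a dict: "clock": time; "joint_pos": joint angles; "qvel": joint speeds; "joint_torque": joint torques, N m; "eef_pos": TCP position; "eef_rot": TCP orientation; "ft_force": force on the tool from outside, world axes, zero at the start; "ft_torque": the same for the moment, N m; "width": opening from 0.0 (shut) to 1.0 (fully open).
Only numpy, scipy, OpenCV 4.12 (cv2) and the standard library are available. Lean on these libraries where they do the work, as an engineer would, in place of code of your own. Each camera call takes 0.05 s, during which the arm holds its last target. There are 200 camera calls.

## Working session

There is one attempt and no reset: what is moved stays moved. The work goes in short steps, Python scripts to look and compute and a tool call to move; the robot and the scene stay as the last step left them, time stands still between calls to the robot, and variables do not carry over. Pictures are saved under pics/ and viewed, about 8 in all and at most 12, crops included, and the job is handed in when it is done.

Besides the shell and the picture viewer there is one more tool, called after "Emit:" as name(argument=value, ...), one argument or row to a line, values as JSON. servo_tool: Moves the arm, as the interface text tells. Its arguments: {"type":"object","properties":{"targets":{"type":"array","items":{"type":"object","properties":{"linear":{"type":"array","items":{"type":"number"}},"rot":{"type":"array","items":{"type":"number"}},"grip":{"type":"number"}}}},"grip_force":{"type":"number"}},"required":["targets"]}

```bash
ls; mkdir -p pics
python3 - <<'E'
from workcell import *
import cv2,numpy as np
s=sense();print({k:np.round(v,3).tolist() if not isinstance(v,float) else v for k,v in s.items()})
for c in("scene","top"):
    cv2.imwrite(f"pics/{c}0.png",read_camera(c))
    p=camera_params(c);print(c,p)
    for q in("handle","wedge","wedge_tip","block","carousel","socket_mouth","arch_floor","handle_grip","jar_b","jar_a","soup_spoon","scoop"):
        try: print(q,[(np.round(d['at']).tolist(),round(d['conf'],2)) for d in place_of(c,q)])
        except Exception as e: print(q,e)
print(sense()['clock'])
E
```

```text
pics
{'clock': 0.0, 'joint_pos': [-1.202, 0.125, 1.652, -0.0, 1.367, -0.083], 'qvel': [-0.001, -0.0, 0.0, -0.0, 0.001, -0.001], 'joint_torque': [0.001, -41.761, -35.993, 0.078, 0.049, -0.0], 'eef_pos': [283.513, -584.205, 213.392], 'eef_rot': [0.376, 0.6, -0.375, 0.599], 'ft_force': [-0.174, 0.223, -0.45], 'ft_torque': [0.013, 0.027, 0.002], 'width': 1.0017547723697757}
scene {'fx': 460.20227514987397, 'fy': 460.20227514987397, 'cx': 276.99854685946, 'cy': 213.039362588599, 'rvec': array([ 2.11892406,  0.84606431, -0.4089398 ]), 'tvec': array([-393.65903593, -120.55537289, 1357.2821956 ])}
handle [([389.0, -316.0, 66.0], 0.96), ([591.0, -312.0, 63.0], 0.83), ([484.0, -302.0, 78.0], 0.64)]
wedge [([259.0, 345.0, 5.0], 0.93), ([475.0, 354.0, -3.0], 0.63)]
wedge_tip [([109.0, 273.0, 2.0], 0.84), ([479.0, 186.0, 1.0], 0.83)]
block [([489.0, -301.0, 0.0], 0.89)]
carousel [([566.0, 25.0, 1.0], 0.78)]
socket_mouth [([567.0, 18.0, 114.0], 0.75)]
arch_floor [([570.0, 24.0, 42.0], 0.86)]
handle_grip [([391.0, -316.0, 92.0], 0.76), ([587.0, -317.0, 90.0], 0.67), ([486.0, -305.0, 107.0], 0.57)]

[... 634 characters left out ...]
4.0], 0.92), ([112.0, 274.0, 1.0], 0.6), ([564.0, 21.0, -2.0], 0.3)]
block [([484.0, -301.0, 3.0], 0.95), ([714.0, -262.0, -1.0], 0.54)]
carousel [([566.0, 19.0, -1.0], 0.55)]
socket_mouth [([564.0, 24.0, 111.0], 0.9), ([486.0, -306.0, 0.0], 0.4)]
arch_floor [([565.0, 20.0, 38.0], 0.73)]
handle_grip [([593.0, -309.0, 94.0], 0.67), ([565.0, 19.0, -1.0], 0.58), ([387.0, -316.0, 90.0], 0.53), ([488.0, -301.0, 106.0], 0.51)]
jar_b [([715.0, -261.0, -2.0], 0.8), ([358.0, -122.0, 3.0], 0.64)]
jar_a [([715.0, -261.0, -2.0], 0.8), ([358.0, -122.0, 3.0], 0.64)]
soup_spoon [([312.0, -220.0, -2.0], 0.86), ([336.0, 176.0, 1.0], 0.63)]
scoop [([335.0, 173.0, 2.0], 0.95), ([566.0, 26.0, 113.0], 0.48)]
1.3
```

View pics/scene0.png

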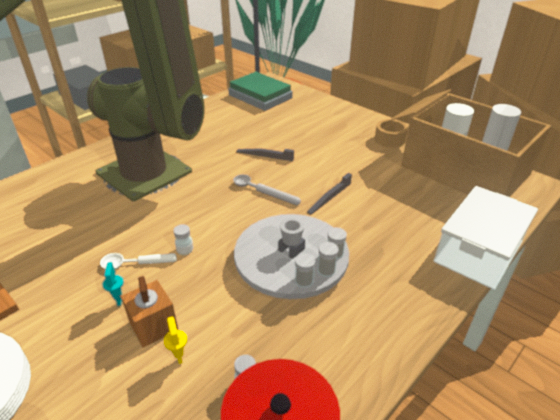

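View pics/top0.png

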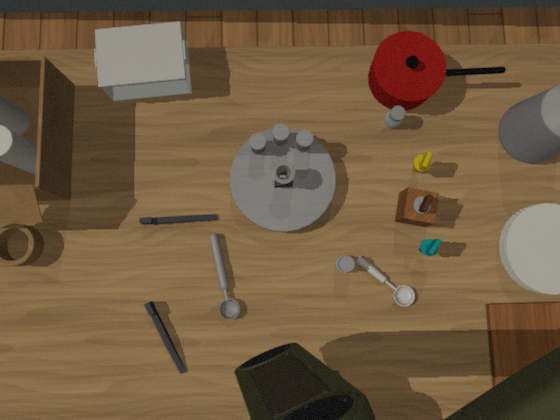

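Two wedge-like things: scene px (345,180)/top (150,220), at about (470,354) mm, and scene px (265,154)/top (150,305), at about (262,345) mm. The first is farther from the base, so that one is meant. Handle-like things: brown in the block at top px (424,204), turquoise (430,247) and yellow (422,162). The brown one is meant.

```bash
cat > h.py <<'E'
import cv2,numpy as np
from workcell import *
def P(c):
    p=camera_params(c);K=np.array([[p['fx'],0,p['cx']],[0,p['fy'],p['cy']],[0,0,1.]])
    return K,p['rvec'],p['tvec']
def proj(c,X):
    K,r,t=P(c);return cv2.projectPoints(np.float64(X).reshape(-1,1,3),r,t,K,None)[0].reshape(-1,2)
def ray(c,uv,z):
    K,r,t=P(c);R=cv2.Rodrigues(r)[0];o=-R.T@t
    uv=np.atleast_2d(uv);d=np.c_[uv,np.ones(len(uv))]@np.linalg.inv(K).T@R
    return o+d*((z-o[2])/d[:,2])[:,None]
def crop(img,x,y,w,h,k): return cv2.resize(img[y:y+h,x:x+w],None,fx=k,fy=k,interpolation=cv2.INTER_CUBIC)
E
python3 - <<'E'
from h import *
T=cv2.imread('pics/top0.png');S=cv2.imread('pics/scene0.png')
a=np.hstack([crop(T,391,174,66,50,6)[:300,:396],crop(S,120,265,66,50,6)])
b=np.hstack([crop(T,250,150,66,50,6),crop(S,260,210,66,50,6)])
cv2.imwrite('pics/crop1.png',np.vstack([a,b]))
a=np.hstack([crop(T,130,200,100,40,4),crop(S,290,160,100,60,4)[:160]])
# wedge masks
for c,z in(("top",0),("scene",0)):
    for m in regions_of(c,"wedge"):
        ys,xs=np.nonzero(m['mask']);print(c,'wedge',round(m['conf'],2),len(xs),xs.mean(),ys.mean(),cv2.minAreaRect(np.c_[xs,ys].astype(np.float32)))
    for m in regions_of(c,"carousel"):
        mk=m['mask'].astype(np.uint8);cs=max(cv2.findContours(mk,0,1)[0],key=cv2.contourArea);print(c,'car',m['conf'],cv2.boundingRect(cs),ray(c,cv2.fitEllipse(cv2.convexHull(cs))[0],40))
E
```

```text
top wedge 0.82 651 163.13671274961598 334.1413210445468 ((164.8660888671875, 337.0530090332031), (78.74325561523438, 10.606117248535156), 62.7004280090332)
top wedge 0.68 541 176.271719038817 219.31792975970424 ((177.4817352294922, 219.2139434814453), (7.920053005218506, 79.15806579589844), 86.34777069091797)
top wedge 0.56 8609 281.91067487513067 179.0047624578929 ((282.2500305175781, 178.75), (103.23758697509766, 103.94469451904297), 45.0)
top wedge 0.39 330 393.58484848484846 117.06666666666666 ((393.75006103515625, 117.25001525878906), (15.55634880065918, 23.33452033996582), 45.0)
top wedge 0.26 260 344.2769230769231 263.91923076923075 ((344.0, 264.0), (16.0, 18.0), 90.0)
top car 0.69 (139, 215, 78, 10) [[470.94984759 279.61965727  40.        ]]
top car 0.66 (230, 125, 105, 108) [[564.50793411  23.05782369  40.        ]]
scene wedge 0.8 508 330.37598425196853 193.84055118110237 ((329.7523498535156, 194.95848083496094), (10.747163772583008, 58.12882614135742), 48.179832458496094)
scene wedge 0.74 448 269.1763392857143 153.52901785714286 ((264.8712158203125, 151.77789306640625), (57.69334030151367, 11.484622955322266), 7.765166282653809)
scene wedge 0.71 1930 148.8295336787565 315.94559585492226 ((150.10000610351562, 312.70001220703125), (56.79612731933594, 46.957427978515625), 63.43495178222656)
scene car 0.65 (234, 215, 115, 85) [[581.33933965   6.80722351  40.        ]]
```

View pics/crop1.png

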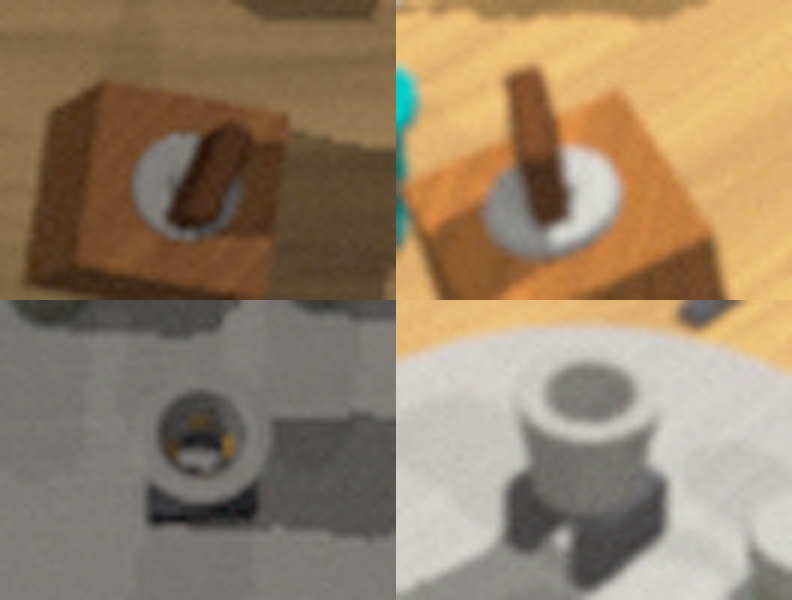

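The top-left and top-right tiles show the brown plate on its collar, running from lower left to upper right in the top view. The bottom tiles show the socket and the dark foot, with corners at scene px (278,251), (291,258) and (305,249). Next I fit poses.

Run:
```python
from h import *
from scipy.optimize import differential_evolution as DE
I={'top':cv2.imread('pics/top0.png'),'scene':cv2.imread('pics/scene0.png')}
# foot corners
print('foot',ray('scene',[[278.5,250.8],[291.5,258.3],[304.7,249.2]],40).round(1).tolist())
print('foot top-cam edge',ray('top',[[250+150/6,150+223/6],[250+257/6,150+223/6]],40).round(1).tolist())
print('mouth top',ray('top',[[250+200/6,150+132/6]],113).round(1),'scene',ray('scene',[[260+195/6,210+92/6]],113).round(1))
# handle plate by colour: dark brown
def hull(c,pts,k=4):
    m=np.zeros((420,560),np.uint8);cv2.fillConvexPoly(m,cv2.convexHull((proj(c,pts)*16).astype(np.int32)),255,shift=4);return m>0
def box(x,y,z,yaw,lx,ly,lz):
    p=np.array([[a,b,h] for a in lx for b in ly for h in lz],float);c,s=np.cos(yaw),np.sin(yaw)
    return np.c_[x+c*p[:,0]-s*p[:,1],y+s*p[:,0]+c*p[:,1],z+p[:,2]]
M={}
for c in I:
    h=cv2.cvtColor(I[c],cv2.COLOR_BGR2HSV).astype(int);roi=np.zeros((420,560),bool)
    u,v=proj(c,[[487,-302,112]])[0].astype(int);roi[v-16:v+17,u-14:u+15]=1
    print(c,(u,v),I[c][v-1:v+2,u].tolist())
    b=I[c].astype(int)
    M[c]=roi&(b[...,2]<(85 if c=='top' else 125))&(h[...,1]>110);print(M[c].sum())
    vv=M[c][v-16:v+17,u-14:u+15]
    print('\n'.join(''.join('#' if q else '.' for q in r) for r in vv))
def cost(p):
    e=0
    for c in M:
        m=hull(c,box(p[0],p[1],80,p[2],(-6,6),(-20,20),(12,46)));e+=(m^M[c]).sum()/M[c].sum()
    return e
r=DE(cost,[(475,500),(-315,-290),(-1.6,1.6)],seed=1,maxiter=60);print('handle',r.x,r.fun)
# wedge
for c in I:
    g=I[c].max(2);roi=np.zeros((420,560),np.uint8);q=proj(c,[[440,375,0],[510,375,0],[510,175,0],[440,175,0]]).astype(np.int32);cv2.fillConvexPoly(roi,q,1)
    M[c]=(roi>0)&(g<90);print(c,M[c].sum())
def cw(p):
    e=0
    for c in M:
        m=hull(c,box(p[0],p[1],0,p[2],(-15,15),(-7,7),(0,34)))|hull(c,box(p[0],p[1],0,p[2],(15,90),(-7,7),(0,21)))
        w=box(p[0],p[1],0,p[2],(90,170),(-7,7),(0,21)).reshape(2,2,2,3);w[1,:,1,2]=5;m|=hull(c,w)
        e+=(m^M[c]).sum()/M[c].sum()
    return e
r=DE(cw,[(450,490),(335,370),(-1.8,-1.3)],seed=1,maxiter=60);print('wedge',r.x,r.fun)
```

```text
foot [[548.9, -0.4, 40.0], [586.3, 2.0, 40.0], [588.3, 44.2, 40.0]]
foot top-cam edge [[544.0, 40.8, 40.0], [543.0, -2.7, 40.0]]
mouth top [[565.7  21.7 113. ]] scene [[569.1  22.4 113. ]]
top (np.int64(425), np.int64(202)) [[19, 38, 63], [28, 43, 70], [21, 38, 67]]
203
.............................
.............................
.............................
.............................
.............................
.............................
.............................
.............................
.............................
................####.........
..............########.......
..............########.......
.............##############..
.............##############..
.............############.#..
............##############...
............###########..##..
...........###############...
...........#######..###..#...
..........########..#.#.#....
..........#######.....####...
.........########...##.#.#...
.........########...#..###...
.........#######.....#####...
........########....#..###...
..........###.....##..###....
.................###.#####...
...................
[... 1265 characters left out ...]
2752088    1.16620752] 2.58217644424541
top 520
scene 104Traceback (most recent call last):
  File "<stdin>", line 40, in <module>
    return fun(*args, **kwargs)
    ret = solver.solve()
    next(self)
    ~~~~^^^^^^
    energy = self.func(parameters)
    return self.f(x, *self.args)
           ~~~~~~^^^^^^^^^^^^^^^
  File "<stdin>", line 37, in cw
  File "<stdin>", line 10, in hull
  File "h.py", line 7, in proj
    K,r,t=P(c);return cv2.projectPoints(np.float64(X).reshape(-1,1,3),r,t,K,None)[0].reshape(-1,2)
          ~^^^
  File "h.py", line 4, in P
    p=camera_params(c);K=np.array([[p['fx'],0,p['cx']],[0,p['fy'],p['cy']],[0,0,1.]])
ValueError: time passes only in moves, steps and waits
```

```bash
sed -i 's/    p=camera_params(c);/    p=C[c];/' h.py
cat >> h.py <<'E'
C={'scene':{'fx':460.20227514987397,'fy':460.20227514987397,'cx':276.99854685946,'cy':213.039362588599,'rvec':np.array([2.11892406,0.84606431,-0.4089398]),'tvec':np.array([-393.65903593,-120.55537289,1357.2821956])},
'top':{'fx':463.84994731925946,'fy':463.84994731925946,'cx':282.8297057915912,'cy':206.06569489443774,'rvec':np.array([2.13676733,-2.18936979,0.17526643]),'tvec':np.array([34.79499139,497.24932311,1097.73877576])}}
def hull(c,pts):
    m=np.zeros((420,560),np.uint8);cv2.fillConvexPoly(m,cv2.convexHull((proj(c,pts)*16).astype(np.int32)),255,shift=4);return m>0
def box(x,y,z,yaw,lx,ly,lz):
    p=np.array([[a,b,h] for a in lx for b in ly for h in lz],float);c,s=np.cos(yaw),np.sin(yaw)
    return np.c_[x+c*p[:,0]-s*p[:,1],y+s*p[:,0]+c*p[:,1],z+p[:,2]]
def wedge_mask(c,x,y,yaw,z=0):
    m=hull(c,box(x,y,z,yaw,(-15,15),(-7,7),(0,34)))|hull(c,box(x,y,z,yaw,(15,90),(-7,7),(0,21)))
    w=box(x,y,z,yaw,(90,170),(-7,7),(0,21)).reshape(2,2,2,3);w[1,:,1,2]=z+5;return m|hull(c,w)
def show(m): 
    ys,xs=np.nonzero(m);q=m[ys.min():ys.max()+1,xs.min():xs.max()+1];print('\n'.join(''.join('#' if a else '.' for a in r) for r in q))
E
python3 - <<'E'
from h import *
from scipy.optimize import differential_evolution as DE
I={'top':cv2.imread('pics/top0.png'),'scene':cv2.imread('pics/scene0.png')}
M={}
for c in I:
    u,v=proj(c,[[487,-302,112]])[0].astype(int);roi=np.zeros((420,560),bool);roi[v-16:v+14,u-12:u+13]=1
    b=I[c].astype(int);m=roi&(b[...,2]<(78 if c=='top' else 150))&(b[...,2]-b[...,0]>(25 if c=='top' else 50))
    n,l,s,_=cv2.connectedComponentsWithStats(m.astype(np.uint8));M[c]=l==1+s[1:,4].argmax();print(c);show(M[c])
def fit(f,b):
    def cost(p): return sum((f(c,p)^M[c]).sum()/M[c].sum() for c in M)
    r=DE(cost,b,seed=1,maxiter=40);return r.x.round(3),round(r.fun,3)
print('handle',fit(lambda c,p:hull(c,box(p[0],p[1],80,p[2],(-6,6),(-20,20),(12,46))),[(475,500),(-315,-290),(-1.6,1.6)]))
for c in I:
    g=I[c].max(2);roi=np.zeros((420,560),np.uint8);cv2.fillConvexPoly(roi,cv2.convexHull(proj(c,[[440,380,0],[510,380,0],[510,175,0],[440,175,0],[490,380,40],[440,380,40]]).astype(np.int32)),1)
    M[c]=(roi>0)&(g<(90 if c=='top' else 120));print(c,M[c].sum())
show(M['scene'])
print('wedge',fit(lambda c,p:wedge_mask(c,*p),[(450,490),(335,375),(-1.8,-1.3)]))
E
```

```text
top
.........###...
.......######..
......######.#.
.....##########
.....##########
.....#########.
....#########..
....####.####..
...####.####...
...#####.#.....
..######.#.....
..########.....
.#####..#......
.#####..#......
########.......
########.......
..###..........
scene
.####...
#####...
#####...
######..
######..
######..
#######.
#######.
########
########
########
.#######
.#######
.#######
.#######
.......#
handle (array([ 488.898, -302.529,    1.153]), np.float64(1.977))
top 522
scene 350
........................................#..
......................................#####
.....................................######
...................................########
...................................########
...................................########
..................................#########
..................................#########
.................................#########.
................................##########.
...............................##########..
.............................###########...
............................###########....
..................
[... 530 characters left out ...]
##.....................
...........##########......................
..........##########.......................
.........#########.........................
........#########..........................
.......#########...........................
......########.............................
.....########..............................
....########...............................
...#######.................................
..#######..................................
.#######...................................
#######....................................
#####......................................
.###.......................................
wedge (array([469.901, 357.125,  -1.522]), np.float64(0.58))
```

Run:
```python
from h import *
I={'top':cv2.imread('pics/top0.png'),'scene':cv2.imread('pics/scene0.png')}
E_=[(0,1),(2,3),(4,5),(6,7),(0,2),(1,3),(4,6),(5,7),(0,4),(1,5),(2,6),(3,7)]
rows=[]
def tile(c,ctr,boxes,k=6,w=66,h=50):
    u,v=proj(c,[ctr])[0].astype(int);x,y=u-w//2,v-h//2;im=crop(I[c],x,y,w,h,k)
    for b,col in boxes:
        q=((proj(c,b)-[x,y]+.5)*k).astype(int)
        for i,j in E_: cv2.line(im,tuple(map(int,q[i])),tuple(map(int,q[j])),col,1)
    return im
hb=[(box(487,-302,80,a,(-6,6),(-20,20),(12,46)),col) for a,col in((1.15,(0,255,0)),(-.55,(255,255,0)))]+[(box(487,-302,0,-.12,(-37.5,37.5),(-37.5,37.5),(0,80)),(255,0,255))]
fb=[(box(566,21.5,40,a,(-22,22),(-22,22),(0,30)),col) for a,col in((0,(0,255,0)),)]+[(box(566,21.5,40,0,(-10,10),(-22,22),(0,24)),(0,0,255))]
out=np.vstack([np.hstack([tile(c,(487,-302,90),hb) for c in I]),np.hstack([tile(c,(566,21.5,60),fb) for c in I])])
cv2.imwrite('pics/ov1.png',out)
```

```text
(no output)
```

View pics/ov1.png

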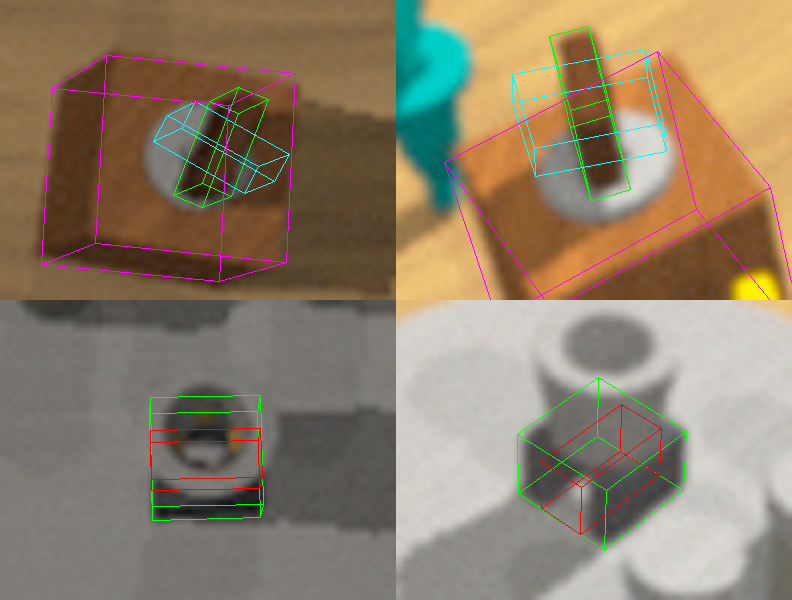

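The green plate at yaw 1.15 and the foot at yaw 0 both match well, so the carousel axis is about (566, 21.5). In the top tile the collar sits about 1 px to the left, which puts the handle at about (487.5, -300).

```bash
cat >> h.py <<'E'
from scipy.spatial.transform import Rotation as Ro
def goto(pos,yaw):
    s=sense();R=Ro.from_quat(s['eef_rot']);
    best=None
    for k in (0,np.pi):
        z=np.array([np.cos(yaw+k),np.sin(yaw+k),0]);x=np.array([0,0,-1.]);T=Ro.from_matrix(np.c_[x,np.cross(z,x),z])
        w=(R.inv()*T).as_rotvec()
        if best is None or np.linalg.norm(w)<np.linalg.norm(best): best=w
    z=R.as_matrix()[:,2]
    print('t',round(s['clock'],2),'pos',np.round(s['eef_pos'],1),'yaw',round(np.arctan2(z[1],z[0]),3),'F',np.round(s['ft_force'],1),'T',np.round(s['ft_torque'],2),'w',round(s['width'],3),'q',np.round(s['joint_pos'],2))
    print('lin',np.round(R.inv().apply(np.array(pos)-s['eef_pos'])/1000,4),'rot',best.round(3))
E
python3 - <<'E'
from h import *
goto([487.5,-300,150],1.15)
print(Ro.from_quat(sense()['eef_rot']).as_matrix().round(3))
E
```

```text
t 1.5 pos [ 283.8 -584.8  214.7] yaw -1.119 F [ 0.3  0.1 -0.2] T [0.05 0.03 0.  ] w 1.0 q [-1.2   0.12  1.65 -0.    1.37 -0.08]
lin [ 0.0647  0.3076 -0.1673] rot [0.873 0.    0.   ]
[[-0.     0.9    0.437]
 [-0.     0.437 -0.9  ]
 [-1.    -0.     0.   ]]
```

Emit:
servo_tool(
  targets=[
    {"linear": [0.0647,0.3076,-0.1673],"rot": [0.873,0,0],"grip": 0},
    {"linear": [0.0647,0.3076,-0.1673],"rot": [0.873,0,0],"grip": 0},
    {"linear": [0.0647,0.3076,-0.1673],"rot": [0.873,0,0],"grip": 0},
    {"linear": [0.0647,0.3076,-0.1673],"rot": [0.873,0,0],"grip": 0},
    {"linear": [0.0647,0.3076,-0.1673],"rot": [0.873,0,0],"grip": 0},
    {"linear": [0.0647,0.3076,-0.1673],"rot": [0.873,0,0],"grip": 0},
    {"linear": [0.0647,0.3076,-0.1673],"rot": [0.873,0,0],"grip": 0},
    {"linear": [0.0647,0.3076,-0.1673],"rot": [0.873,0,0],"grip": 0},
    {"linear": [0.0647,0.3076,-0.1673],"rot": [0.873,0,0],"grip": 0},
    {"linear": [0.0647,0.3076,-0.1673],"rot": [0.873,0,0],"grip": 0},
  ],
  grip_force=40,
)

```text
clock: 2.33
eef_pos: [489.2, -295.2, 148.5]
eef_rot: [0.593, 0.387, -0.592, 0.385]
ft_force: [-1.5, 0.2, 0.3]
width: 1.0
```

Emit:
servo_tool(
  targets=[
    {"linear": [0.03,0,0],"rot": [0,0,0],"grip": 0},
    {"linear": [0.057,0,0],"rot": [0,0,0],"grip": 0},
    {"linear": [0.057,0,0],"rot": [0,0,0],"grip": 0},
    {"linear": [0.057,0,0],"rot": [0,0,0],"grip": 100},
    {"linear": [0.057,0,0],"rot": [0,0,0],"grip": 150},
    {"linear": [0.057,0,0],"rot": [0,0,0],"grip": 200},
    {"linear": [0.057,0,0],"rot": [0,0,0],"grip": 255},
    {"linear": [0.057,0,0],"rot": [0,0,0],"grip": 255},
    {"linear": [0.057,0,0],"rot": [0,0,0],"grip": 255},
    {"linear": [0.057,0,0],"rot": [0,0,0],"grip": 255},
  ],
  grip_force=40,
)

```text
clock: 3.17
eef_pos: [487.7, -300.2, 93.6]
eef_rot: [0.594, 0.384, -0.593, 0.385]
ft_force: [-0.1, 0.5, -0.4]
width: 0.563
```

Run:
```python
from h import *
goto([487.5,-300,190],1.15)
```

```text
t 3.17 pos [ 487.7 -300.2   93.6] yaw -1.992 F [-0.1  0.5 -0.4] T [ 0.04  0.06 -0.01] w 0.563 q [-0.65  0.06  1.93 -0.    1.15  1.35]
lin [-0.0964 -0.0002 -0.0001] rot [-0.     0.    -0.001]
```

Emit:
servo_tool(
  targets=[
    {"linear": [0,0,0],"rot": [0,0,0],"grip": 255},
    {"linear": [0,0,0],"rot": [0,0,0],"grip": 255},
    {"linear": [0,0,0],"rot": [0,0,0],"grip": 255},
    {"linear": [0,0,0],"rot": [0,0,0],"grip": 255},
    {"linear": [0,0,0],"rot": [0,0,0],"grip": 255},
    {"linear": [0,0,0],"rot": [0,0,0],"grip": 255},
    {"linear": [0,0,0],"rot": [0,0,0],"grip": 255},
    {"linear": [0,0,0],"rot": [0,0,0],"grip": 255},
    {"linear": [0,0,0],"rot": [0,0,0],"grip": 255},
    {"linear": [0,0,0],"rot": [0,0,0],"grip": 255},
  ],
  grip_force=50,
)

```text
clock: 4.0
eef_pos: [487.6, -300.4, 93.2]
eef_rot: [-0.593, -0.384, 0.594, -0.385]
ft_force: [-0.7, -1.4, 1.0]
width: 0.123
```

Run:
```python
from h import *
goto([487.5,-300,190],1.15)
```

```text
t 4.0 pos [ 487.6 -300.4   93.2] yaw -1.992 F [-0.7 -1.4  1. ] T [-0.25  0.11  0.04] w 0.123 q [-0.65  0.06  1.93 -0.    1.15  1.35]
lin [-0.0968 -0.0001 -0.0002] rot [-0.     0.001 -0.001]
```

Emit:
servo_tool(
  targets=[
    {"linear": [-0.025,0,0],"rot": [0,0,0],"grip": 255},
    {"linear": [-0.05,0,0],"rot": [0,0,0],"grip": 255},
    {"linear": [-0.075,0,0],"rot": [0,0,0],"grip": 255},
    {"linear": [-0.1,0,0],"rot": [0,0,0],"grip": 255},
    {"linear": [-0.117,0,0],"rot": [-0.1,0,0],"grip": 255},
    {"linear": [-0.117,0,0],"rot": [-0.2,0,0],"grip": 255},
    {"linear": [-0.117,0,0],"rot": [-0.3,0,0],"grip": 255},
    {"linear": [-0.117,0,0],"rot": [-0.4,0,0],"grip": 255},
    {"linear": [-0.117,0,0],"rot": [-0.5,0,0],"grip": 255},
    {"linear": [-0.117,0,0],"rot": [-0.6,0,0],"grip": 255},
  ],
  grip_force=60,
)

```text
clock: 4.83
eef_pos: [486.8, -299.0, 208.3]
eef_rot: [0.452, 0.545, -0.452, 0.543]
ft_force: [-0.0, -0.1, -2.1]
width: 0.121
```

Run:
```python
from h import *
goto([566,21.5,210],-.6)
```

```text
t 4.83 pos [ 486.8 -299.   208.3] yaw -1.387 F [-0.  -0.1 -2.1] T [ 0.01  0.02 -0.  ] w 0.121 q [-0.65 -0.04  1.83  0.    1.35  0.74]
lin [-0.001   0.1364 -0.3006] rot [-0.787 -0.003  0.   ]
```

Emit:
servo_tool(
  targets=[
    {"linear": [0,0.0135,-0.03],"rot": [-0.07,0,0],"grip": 255},
    {"linear": [0,0.0295,-0.066],"rot": [-0.15,0,0],"grip": 255},
    {"linear": [0,0.0455,-0.102],"rot": [-0.25,0,0],"grip": 255},
    {"linear": [0,0.061,-0.138],"rot": [-0.35,0,0],"grip": 255},
    {"linear": [0,0.077,-0.174],"rot": [-0.45,0,0],"grip": 255},
    {"linear": [0,0.093,-0.21],"rot": [-0.54,0,0],"grip": 255},
    {"linear": [0,0.109,-0.246],"rot": [-0.62,0,0],"grip": 255},
    {"linear": [0,0.122,-0.276],"rot": [-0.67,0,0],"grip": 255},
    {"linear": [0,0.131,-0.295],"rot": [-0.692,0,0],"grip": 255},
    {"linear": [0,0.1345,-0.3024],"rot": [-0.692,0,0],"grip": 255},
  ],
  grip_force=60,
)

```text
clock: 5.67
eef_pos: [565.4, 25.0, 208.4]
eef_rot: [0.241, 0.666, -0.241, 0.664]
ft_force: [-0.3, -0.7, -3.3]
width: 0.123
```

Run:
```python
from h import *
T=read_camera('top');S=read_camera('scene');I={'top':T,'scene':S}
goto([566,21.5,160],-.7)
def tile(c,ctr,k=6,w=66,h=75):
    u,v=proj(c,[ctr])[0].astype(int);x,y=u-w//2,v-h//2;im=crop(I[c],x,y,w,h,k)
    s=sense();p=s['eef_pos']
    for o,col in((p[2]-14,(0,255,0)),(p[2]-14-63,(0,0,255)),(113,(255,0,255))):
        q=((proj(c,[[p[0],p[1],o] if o!=113 else [566,21.5,113]])[0]-[x,y]+.5)*k).astype(int);cv2.circle(im,tuple(map(int,q)),4,col,1)
    return im
cv2.imwrite('pics/ins.png',np.hstack([tile(c,(566,21.5,150)) for c in I]))
for c in I:
  for q in('shank_nose','socket_mouth','handle'): print(c,q,[(np.round(d['at']).tolist(),round(d['conf'],2)) for d in place_of(c,q)][:3])
```

```text
t 5.77 pos [565.4  22.9 208.7] yaw -0.698 F [-0.7 -0.9 -2.7] T [-0.09  0.02  0.02] w 0.122 q [-0.05 -0.06  1.85  0.    1.36  0.64]
lin [ 0.0487 -0.0006  0.0015] rot [ 0.002 -0.002  0.001]
top shank_nose [([391.0, -320.0, 0.0], 0.65), ([566.0, 24.0, 111.0], 0.62)]
top socket_mouth [([562.0, 26.0, 112.0], 0.89), ([478.0, 188.0, 5.0], 0.34)]
top handle [([386.0, -322.0, 61.0], 0.67), ([594.0, -314.0, 62.0], 0.52), ([715.0, -260.0, -1.0], 0.27)]
scene shank_nose [([389.0, -320.0, 2.0], 0.84), ([592.0, -318.0, -2.0], 0.78)]
scene socket_mouth [([570.0, 18.0, 112.0], 0.85)]
scene handle [([561.0, 25.0, 191.0], 0.87), ([590.0, -316.0, 64.0], 0.85), ([390.0, -319.0, 64.0], 0.77)]
```

View pics/ins.png

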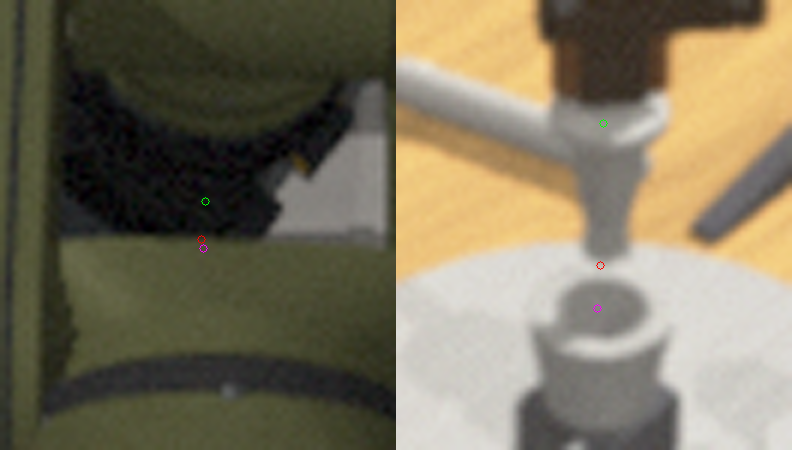

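Scene tile: the nose at (605,258) and the mouth at (602,310) are both about +5 px from their predicted spots, so they line up. I go down into the mouth.

Emit:
servo_tool(
  targets=[
    {"linear": [0.01,0,0.0007],"rot": [0,0,0],"grip": 255},
    {"linear": [0.02,0,0.0007],"rot": [0,0,0],"grip": 255},
    {"linear": [0.027,0,0.0007],"rot": [0,0,0],"grip": 255},
    {"linear": [0.033,0,0.0007],"rot": [0,0,0],"grip": 255},
    {"linear": [0.038,0,0.0007],"rot": [0,0,0],"grip": 255},
    {"linear": [0.042,0,0.0007],"rot": [0,0,0],"grip": 255},
    {"linear": [0.046,0,0.0007],"rot": [0,0,0],"grip": 255},
    {"linear": [0.05,0,0.0007],"rot": [0,0,0],"grip": 255},
    {"linear": [0.05,0,0.0007],"rot": [0,0,0],"grip": 255},
    {"linear": [0.05,0,0.0007],"rot": [0,0,0],"grip": 255},
  ],
  grip_force=60,
)

```text
clock: 6.9
eef_pos: [566.5, 21.1, 159.8]
eef_rot: [0.242, 0.664, -0.242, 0.664]
ft_force: [1.3, -0.4, -3.1]
width: 0.123
```

Run:
```python
from h import *
goto([566,21.5,145],-.7)
```

```text
t 6.9 pos [566.5  21.1 159.8] yaw -0.7 F [ 1.3 -0.4 -3.1] T [-0.04 -0.01 -0.03] w 0.123 q [-0.06 -0.02  1.89 -0.    1.27  0.64]
lin [ 0.0148 -0.     -0.0006] rot [ 0. -0.  0.]
```

Emit:
servo_tool(
  targets=[
    {"linear": [0.005,0,0],"rot": [0,0,0],"grip": 255},
    {"linear": [0.009,0,0],"rot": [0,0,0],"grip": 255},
    {"linear": [0.012,0,0],"rot": [0,0,0],"grip": 255},
    {"linear": [0.014,0,0],"rot": [0,0,0],"grip": 255},
    {"linear": [0.015,0,0],"rot": [0,0,0],"grip": 255},
    {"linear": [0.016,0,0],"rot": [0,0,0],"grip": 255},
    {"linear": [0.017,0,0],"rot": [0,0,0],"grip": 255},
    {"linear": [0.0175,0,0],"rot": [0,0,0],"grip": 255},
    {"linear": [0.018,0,0],"rot": [0,0,0],"grip": 255},
    {"linear": [0.018,0,0],"rot": [0,0,0],"grip": 255},
  ],
  grip_force=60,
)

```text
clock: 7.73
eef_pos: [566.7, 21.1, 142.2]
eef_rot: [0.243, 0.664, -0.242, 0.664]
ft_force: [-0.0, -0.1, -2.4]
width: 0.125
```

Run:
```python
from h import *
goto([566,21.5,140],-.7)
```

```text
t 7.73 pos [566.7  21.1 142.2] yaw -0.7 F [-0.  -0.1 -2.4] T [0.08 0.07 0.01] w 0.125 q [-0.06 -0.    1.91  0.    1.24  0.64]
lin [ 0.0022 -0.0001 -0.0008] rot [-0.  0. -0.]
```

Emit:
servo_tool(
  targets=[
    {"linear": [0.0003,0,0],"rot": [0,0,0],"grip": 255},
    {"linear": [0.0006,0,0],"rot": [0,0,0],"grip": 255},
    {"linear": [0.001,0,0],"rot": [0,0,0],"grip": 255},
    {"linear": [0.0013,0,0],"rot": [0,0,0],"grip": 255},
    {"linear": [0.0016,0,0],"rot": [0,0,0],"grip": 255},
    {"linear": [0.002,0,0],"rot": [0,0,0],"grip": 255},
    {"linear": [0.0023,0,0],"rot": [0,0,0],"grip": 255},
    {"linear": [0.0025,0,0],"rot": [0,0,0],"grip": 255},
    {"linear": [0.0025,0,0],"rot": [0,0,0],"grip": 255},
    {"linear": [0.0025,0,0],"rot": [0,0,0],"grip": 255},
  ],
  grip_force=60,
)

```text
clock: 8.57
eef_pos: [567.2, 21.1, 141.6]
eef_rot: [0.243, 0.664, -0.242, 0.665]
ft_force: [-4.0, 0.4, 9.8]
width: 0.121
```

Run:
```python
from h import *
goto([566,21.5,138],-.7)
```

```text
t 8.57 pos [567.2  21.1 141.6] yaw -0.7 F [-4.   0.4  9.8] T [0.06 0.91 0.03] w 0.121 q [-0.06 -0.    1.91 -0.    1.23  0.64]
lin [ 0.0036 -0.0004 -0.0012] rot [ 0.     0.001 -0.001]
```

Emit:
servo_tool(
  targets=[
    {"linear": [0,-0.0004,-0.0005],"rot": [-0.04,0,0],"grip": 255},
    {"linear": [0,-0.0004,-0.0005],"rot": [-0.08,0,0],"grip": 255},
    {"linear": [0,-0.0004,-0.0005],"rot": [-0.12,0,0],"grip": 255},
    {"linear": [0,-0.0004,-0.0005],"rot": [-0.16,0,0],"grip": 255},
    {"linear": [0,-0.0004,-0.0005],"rot": [-0.2,0,0],"grip": 255},
    {"linear": [0,-0.0004,-0.0005],"rot": [-0.24,0,0],"grip": 255},
    {"linear": [0,-0.0004,-0.0005],"rot": [-0.28,0,0],"grip": 255},
    {"linear": [0,-0.0004,-0.0005],"rot": [-0.32,0,0],"grip": 255},
    {"linear": [0,-0.0004,-0.0005],"rot": [-0.36,0,0],"grip": 255},
    {"linear": [0,-0.0004,-0.0005],"rot": [-0.36,0,0],"grip": 255},
  ],
  grip_force=60,
)

```text
clock: 9.4
eef_pos: [566.3, 21.3, 139.8]
eef_rot: [0.12, 0.696, -0.119, 0.697]
ft_force: [0.6, 0.4, -2.1]
width: 0.12
```

Run:
```python
from h import *
goto([566,21.5,138],-.34)
```

```text
t 9.4 pos [566.3  21.3 139.8] yaw -0.339 F [ 0.6  0.4 -2.1] T [ 0.2  -0.12  0.02] w 0.12 q [-0.06 -0.    1.91  0.    1.23  0.28]
lin [ 0.0018  0.0001 -0.0004] rot [ 0.001  0.001 -0.001]
```

It dropped into the slit, with z from 141.6 to 139.8 and the contact force gone. I push on slowly.

Emit:
servo_tool(
  targets=[
    {"linear": [0.0005,0,0],"rot": [0,0,0],"grip": 255},
    {"linear": [0.001,0,0],"rot": [0,0,0],"grip": 255},
    {"linear": [0.0015,0,0],"rot": [0,0,0],"grip": 255},
    {"linear": [0.002,0,0],"rot": [0,0,0],"grip": 255},
    {"linear": [0.0025,0,0],"rot": [0,0,0],"grip": 255},
    {"linear": [0.003,0,0],"rot": [0,0,0],"grip": 255},
    {"linear": [0.0035,0,0],"rot": [0,0,0],"grip": 255},
    {"linear": [0.004,0,0],"rot": [0,0,0],"grip": 255},
    {"linear": [0.0045,0,0],"rot": [0,0,0],"grip": 255},
    {"linear": [0.0045,0,0],"rot": [0,0,0],"grip": 255},
  ],
  grip_force=60,
)

```text
clock: 10.23
eef_pos: [566.1, 21.4, 135.2]
eef_rot: [0.12, 0.697, -0.119, 0.697]
ft_force: [0.4, 4.7, -0.9]
width: 0.125
```

Run:
```python
from h import *
goto([566,21.5,126],-.34)
```

```text
t 10.23 pos [566.1  21.4 135.2] yaw -0.34 F [ 0.4  4.7 -0.9] T [ 0.83 -0.17  0.01] w 0.125 q [-0.06  0.    1.91  0.    1.22  0.28]
lin [ 0.0092  0.0001 -0.0001] rot [-0.     0.    -0.001]
```

Emit:
servo_tool(
  targets=[
    {"linear": [0,0.0007,-0.0002],"rot": [0,0,0],"grip": 255},
    {"linear": [0.001,0.0007,-0.0002],"rot": [0,0,0],"grip": 255},
    {"linear": [0.002,0.0007,-0.0002],"rot": [0,0,0],"grip": 255},
    {"linear": [0.003,0.0007,-0.0002],"rot": [0,0,0],"grip": 255},
    {"linear": [0.004,0.0007,-0.0002],"rot": [0,0,0],"grip": 255},
    {"linear": [0.005,0.0007,-0.0002],"rot": [0,0,0],"grip": 255},
    {"linear": [0.006,0.0007,-0.0002],"rot": [0,0,0],"grip": 255},
    {"linear": [0.007,0.0007,-0.0002],"rot": [0,0,0],"grip": 255},
    {"linear": [0.008,0.0007,-0.0002],"rot": [0,0,0],"grip": 255},
    {"linear": [0.008,0.0007,-0.0002],"rot": [0,0,0],"grip": 255},
  ],
  grip_force=60,
)

```text
clock: 11.07
eef_pos: [566.6, 21.5, 128.7]
eef_rot: [0.119, 0.696, -0.12, 0.697]
ft_force: [-2.5, 1.4, 8.4]
width: 0.124
```

Run:
```python
from h import *
goto([566,21.5,126],-.34)
```

```text
t 11.07 pos [566.6  21.5 128.7] yaw -0.34 F [-2.5  1.4  8.4] T [ 0.41  0.54 -0.02] w 0.124 q [-0.06  0.01  1.92 -0.    1.21  0.28]
lin [ 0.0027 -0.0002 -0.0005] rot [0.    0.001 0.   ]
```

Emit:
servo_tool(
  targets=[
    {"linear": [0.0004,0,-0.0003],"rot": [0,0,0],"grip": 255},
    {"linear": [0.0008,0,-0.0003],"rot": [0,0,0],"grip": 255},
    {"linear": [0.0012,0,-0.0003],"rot": [0,0,0],"grip": 255},
    {"linear": [0.0016,0,-0.0003],"rot": [0,0,0],"grip": 255},
    {"linear": [0.002,0,-0.0003],"rot": [0,0,0],"grip": 255},
    {"linear": [0.0024,0,-0.0003],"rot": [0,0,0],"grip": 255},
    {"linear": [0.0028,0,-0.0003],"rot": [0,0,0],"grip": 255},
    {"linear": [0.003,0,-0.0003],"rot": [0,0,0],"grip": 255},
    {"linear": [0.003,0,-0.0003],"rot": [0,0,0],"grip": 255},
    {"linear": [0.003,0,-0.0003],"rot": [0,0,0],"grip": 255},
  ],
  grip_force=60,
)

```text
clock: 11.9
eef_pos: [566.7, 21.6, 127.5]
eef_rot: [0.119, 0.696, -0.12, 0.698]
ft_force: [-5.0, 3.1, 15.4]
width: 0.124
```

Run:
```python
from h import *
goto([566,21.5,126],-.34)
```

```text
t 11.9 pos [566.7  21.6 127.5] yaw -0.34 F [-5.   3.1 15.4] T [ 0.41  1.21 -0.  ] w 0.124 q [-0.06  0.01  1.92 -0.    1.21  0.28]
lin [ 0.0015 -0.0003 -0.0006] rot [0.    0.002 0.   ]
```

Emit:
servo_tool(
  targets=[
    {"linear": [0.0002,-0.0002,-0.0005],"rot": [0,0,0],"grip": 255},
    {"linear": [0.0004,-0.0002,-0.0005],"rot": [0,0,0],"grip": 255},
    {"linear": [0.0006,-0.0002,-0.0005],"rot": [0,0,0],"grip": 255},
    {"linear": [0.0008,-0.0002,-0.0005],"rot": [0,0,0],"grip": 255},
    {"linear": [0.001,-0.0002,-0.0005],"rot": [0,0,0],"grip": 255},
    {"linear": [0.0012,-0.0002,-0.0005],"rot": [0,0,0],"grip": 255},
    {"linear": [0.0014,-0.0002,-0.0005],"rot": [0,0,0],"grip": 255},
    {"linear": [0.0015,-0.0002,-0.0005],"rot": [0,0,0],"grip": 255},
    {"linear": [0.0015,-0.0002,-0.0005],"rot": [0,0,0],"grip": 255},
    {"linear": [0.0015,-0.0002,-0.0005],"rot": [0,0,0],"grip": 255},
  ],
  grip_force=60,
)

```text
clock: 12.73
eef_pos: [566.6, 21.6, 126.2]
eef_rot: [0.12, 0.696, -0.12, 0.698]
ft_force: [-4.4, 0.8, 15.1]
width: 0.123
```

Run:
```python
from h import *
goto([566,21.5,126],-.34)
```

```text
t 12.73 pos [566.6  21.6 126.2] yaw -0.34 F [-4.4  0.8 15.1] T [ 0.36  1.02 -0.01] w 0.123 q [-0.06  0.01  1.92 -0.    1.2   0.28]
lin [ 0.0002 -0.0002 -0.0005] rot [ 0.     0.003 -0.   ]
```

Emit:
servo_tool(
  targets=[
    {"linear": [0.0002,0,0],"rot": [0,0,0],"grip": 255},
    {"linear": [0.0004,0,0],"rot": [0,0,0],"grip": 255},
    {"linear": [0.0006,0,0],"rot": [0,0,0],"grip": 255},
    {"linear": [0.0008,0,0],"rot": [0,0,0],"grip": 255},
    {"linear": [0.001,0,0],"rot": [0,0,0],"grip": 255},
    {"linear": [0.0012,0,0],"rot": [0,0,0],"grip": 255},
    {"linear": [0.0014,0,0],"rot": [0,0,0],"grip": 255},
    {"linear": [0.0015,0,0],"rot": [0,0,0],"grip": 255},
    {"linear": [0.0015,0,0],"rot": [0,0,0],"grip": 255},
    {"linear": [0.0015,0,0],"rot": [0,0,0],"grip": 255},
  ],
  grip_force=60,
)

```text
clock: 13.57
eef_pos: [566.6, 21.6, 126.2]
eef_rot: [0.119, 0.696, -0.12, 0.698]
ft_force: [-7.6, 1.6, 21.3]
width: 0.124
```

Run:
```python
from h import *
goto([566,21.5,126],-.34)
```

```text
t 13.57 pos [566.6  21.6 126.2] yaw -0.34 F [-7.6  1.6 21.3] T [0.44 1.71 0.02] w 0.124 q [-0.06  0.01  1.92 -0.    1.21  0.28]
lin [ 0.0002 -0.0003 -0.0006] rot [ 0.     0.003 -0.   ]
```

Home: z stays at 126.2, the predicted value, while the force rises to about 24 N. I unload, then open.

Emit:
servo_tool(
  targets=[
    {"linear": [-0.002,0,0],"rot": [0,0,0],"grip": 255},
    {"linear": [-0.0047,0,0],"rot": [0,0,0],"grip": 255},
    {"linear": [-0.0047,0,0],"rot": [0,0,0],"grip": 255},
    {"linear": [-0.0047,0,0],"rot": [0,0,0],"grip": 160},
    {"linear": [-0.0047,0,0],"rot": [0,0,0],"grip": 100},
    {"linear": [-0.0047,0,0],"rot": [0,0,0],"grip": 60},
    {"linear": [-0.0047,0,0],"rot": [0,0,0],"grip": 0},
    {"linear": [-0.0047,0,0],"rot": [0,0,0],"grip": 0},
    {"linear": [-0.0047,0,0],"rot": [0,0,0],"grip": 0},
    {"linear": [-0.0047,0,0],"rot": [0,0,0],"grip": 0},
  ],
  grip_force=40,
)

```text
clock: 14.4
eef_pos: [564.9, 21.8, 125.2]
eef_rot: [0.12, 0.697, -0.12, 0.697]
ft_force: [-0.3, -0.1, 0.2]
width: 0.556
```

Run:
```python
from h import *
goto([470,357,150],0)
```

```text
t 14.4 pos [564.9  21.8 125.2] yaw -0.34 F [-0.3 -0.1  0.2] T [ 0.04 -0.07  0.02] w 0.556 q [-0.06  0.01  1.92 -0.    1.21  0.28]
lin [-0.0247  0.2844 -0.2012] rot [-0.34  -0.001  0.   ]
```

Emit:
servo_tool(
  targets=[
    {"linear": [-0.03,0,0],"rot": [0,0,0],"grip": 0},
    {"linear": [-0.065,0,0],"rot": [0,0,0],"grip": 0},
    {"linear": [-0.1,0,0],"rot": [0,0,0],"grip": 0},
    {"linear": [-0.1,0.02,-0.014],"rot": [0,0,0],"grip": 0},
    {"linear": [-0.1,0.05,-0.035],"rot": [0,0,0],"grip": 0},
    {"linear": [-0.1,0.08,-0.0565],"rot": [0,0,0],"grip": 0},
    {"linear": [-0.1,0.11,-0.0775],"rot": [0,0,0],"grip": 0},
    {"linear": [-0.1,0.14,-0.0985],"rot": [0,0,0],"grip": 0},
    {"linear": [-0.1,0.17,-0.12],"rot": [0,0,0],"grip": 0},
    {"linear": [-0.1,0.2,-0.141],"rot": [0,0,0],"grip": 0},
  ],
)

```text
clock: 15.23
eef_pos: [498.1, 259.0, 225.7]
eef_rot: [0.12, 0.697, -0.12, 0.697]
ft_force: [0.9, 0.0, -0.5]
width: 1.0
```

Emit:
servo_tool(
  targets=[
    {"linear": [0.01,0.03,-0.021],"rot": [-0.1,0,0],"grip": 0},
    {"linear": [0.02,0.055,-0.039],"rot": [-0.2,0,0],"grip": 0},
    {"linear": [0.03,0.075,-0.053],"rot": [-0.3,0,0],"grip": 0},
    {"linear": [0.045,0.0843,-0.0601],"rot": [-0.389,0,0],"grip": 0},
    {"linear": [0.06,0.0843,-0.0601],"rot": [-0.389,0,0],"grip": 0},
    {"linear": [0.075,0.0843,-0.0601],"rot": [-0.389,0,0],"grip": 0},
    {"linear": [0.085,0.0843,-0.0601],"rot": [-0.389,0,0],"grip": 0},
    {"linear": [0.095,0.0843,-0.0601],"rot": [-0.389,0,0],"grip": 0},
    {"linear": [0.1,0.0843,-0.0601],"rot": [-0.389,0,0],"grip": 0},
    {"linear": [0.1,0.0843,-0.0601],"rot": [-0.389,0,0],"grip": 0},
  ],
)

```text
clock: 16.07
eef_pos: [469.9, 356.3, 124.3]
eef_rot: [-0.018, 0.708, 0.017, 0.706]
ft_force: [-0.1, 0.2, -0.7]
width: 1.002
```

Run:
```python
from h import *
I={c:read_camera(c) for c in('top','scene')}
for c in I: cv2.imwrite(f'pics/{c}2.png',I[c])
goto([470,357,25],.049)
def tile(c,ctr,f,k=4,w=99,h=75):
    u,v=proj(c,[ctr])[0].astype(int);x,y=u-w//2,v-h//2;im=crop(I[c],x,y,w,h,k)
    m=crop(f(c).astype(np.uint8)*255,x,y,w,h,k);cs=cv2.findContours((m>127).astype(np.uint8),0,1)[0];cv2.drawContours(im,cs,-1,(0,255,0),1);return im
J=I;wf=lambda c:wedge_mask(c,469.9,357.1,-1.522)
hf=lambda c:hull(c,box(566,21.5,113,-.34,(-6,6),(-20,20),(12,46)))
b=np.hstack([tile(c,(566,21.5,100),hf) for c in I])
I={c:cv2.imread(f'pics/{c}0.png') for c in J}
a=np.hstack([tile(c,(470,275,0),wf) for c in I])
cv2.imwrite('pics/ov2.png',np.vstack([a,b]))
```

```text
t 16.17 pos [470.8 356.9 126.1] yaw 0.049 F [-1.   0.6  0.1] T [ 0.02 -0.11 -0.04] w 1.001 q [0.56 0.07 1.87 0.   1.21 0.51]
lin [ 1.011e-01  1.000e-04 -8.000e-04] rot [-0.     0.001 -0.   ]
```

View pics/ov2.png

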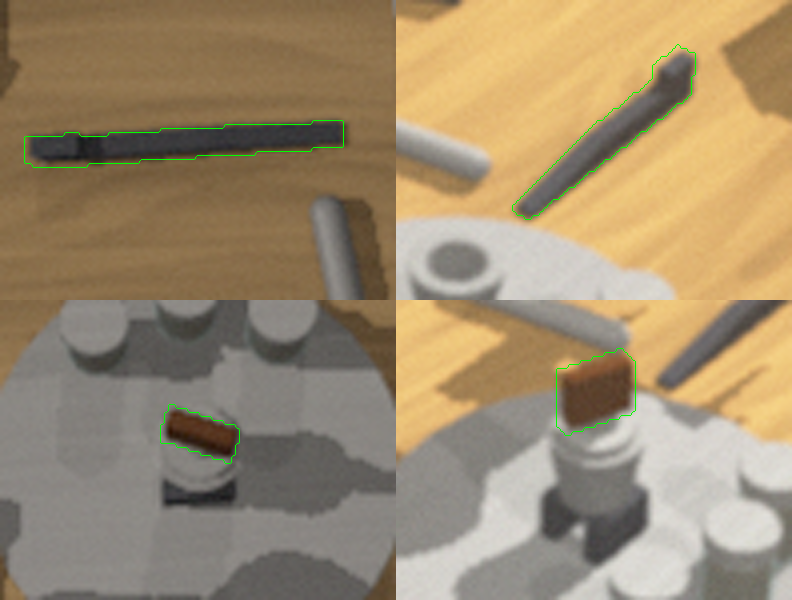

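The top tiles show the wedge outline fitting in both views. The bottom tiles show the handle seated with its plate on the predicted home outline. I go down to grip the wedge's butt.

Emit:
servo_tool(
  targets=[
    {"linear": [0.03,0,-0.0008],"rot": [0,0,0],"grip": 60},
    {"linear": [0.06,0,-0.0008],"rot": [0,0,0],"grip": 60},
    {"linear": [0.09,0,-0.0008],"rot": [0,0,0],"grip": 60},
    {"linear": [0.11,0,-0.0008],"rot": [0,0,0],"grip": 60},
    {"linear": [0.118,0,-0.0008],"rot": [0,0,0],"grip": 60},
    {"linear": [0.121,0,-0.0008],"rot": [0,0,0],"grip": 60},
    {"linear": [0.121,0,-0.0008],"rot": [0,0,0],"grip": 100},
    {"linear": [0.121,0,-0.0008],"rot": [0,0,0],"grip": 150},
    {"linear": [0.121,0,-0.0008],"rot": [0,0,0],"grip": 200},
    {"linear": [0.121,0,-0.0008],"rot": [0,0,0],"grip": 255},
  ],
  grip_force=40,
)

```text
clock: 17.0
eef_pos: [470.8, 357.7, 6.6]
eef_rot: [-0.017, 0.706, 0.018, 0.708]
ft_force: [0.5, -0.0, -0.4]
width: 0.54
```

Emit:
servo_tool(
  targets=[
    {"linear": [0,0,0],"rot": [0,0,0],"grip": 255},
    {"linear": [0,0,0],"rot": [0,0,0],"grip": 255},
    {"linear": [0,0,0],"rot": [0,0,0],"grip": 255},
    {"linear": [0,0,0],"rot": [0,0,0],"grip": 255},
    {"linear": [0,0,0],"rot": [0,0,0],"grip": 255},
    {"linear": [0,0,0],"rot": [0,0,0],"grip": 255},
    {"linear": [0,0,0],"rot": [0,0,0],"grip": 255},
    {"linear": [0,0,0],"rot": [0,0,0],"grip": 255},
    {"linear": [0,0,0],"rot": [0,0,0],"grip": 255},
    {"linear": [0,0,0],"rot": [0,0,0],"grip": 255},
  ],
  grip_force=60,
)

```text
clock: 17.83
eef_pos: [469.6, 357.0, 4.7]
eef_rot: [-0.017, 0.707, 0.017, 0.707]
ft_force: [0.7, -1.1, -0.4]
width: 0.139
```

Run:
```python
from h import *
goto([566,230,90],0)
```

```text
t 17.83 pos [469.6 357.    4.7] yaw 0.049 F [ 0.7 -1.1 -0.4] T [ 0.05 -0.2  -0.01] w 0.139 q [0.56 0.21 1.93 0.   1.   0.51]
lin [-0.0853 -0.1315  0.0901] rot [ 0.049  0.    -0.   ]
```

Emit:
servo_tool(
  targets=[
    {"linear": [-0.025,0,0],"rot": [0,0,0],"grip": 255},
    {"linear": [-0.055,0,0],"rot": [0,0,0],"grip": 255},
    {"linear": [-0.085,0,0],"rot": [0,0,0],"grip": 255},
    {"linear": [-0.085,-0.016,0.011],"rot": [0,0,0],"grip": 255},
    {"linear": [-0.085,-0.04,0.028],"rot": [0.01,0,0],"grip": 255},
    {"linear": [-0.085,-0.065,0.045],"rot": [0.02,0,0],"grip": 255},
    {"linear": [-0.085,-0.09,0.062],"rot": [0.03,0,0],"grip": 255},
    {"linear": [-0.085,-0.11,0.076],"rot": [0.04,0,0],"grip": 255},
    {"linear": [-0.085,-0.123,0.085],"rot": [0.049,0,0],"grip": 255},
    {"linear": [-0.085,-0.13,0.09],"rot": [0.049,0,0],"grip": 255},
  ],
  grip_force=60,
)

```text
clock: 18.67
eef_pos: [566.0, 229.8, 88.6]
eef_rot: [0.001, 0.708, -0.001, 0.706]
ft_force: [-1.0, 0.5, -3.6]
width: 0.142
```

Run:
```python
from h import *
I={c:read_camera(c) for c in('top','scene')}
goto([566,230,47],0)
p=sense()['eef_pos']
def tile(c,ctr,f,k=4,w=99,h=75):
    u,v=proj(c,[ctr])[0].astype(int);x,y=u-w//2,v-h//2;im=crop(I[c],x,y,w,h,k)
    m=crop(f(c).astype(np.uint8)*255,x,y,w,h,k);cs=cv2.findContours((m>127).astype(np.uint8),0,1)[0];cv2.drawContours(im,cs,-1,(0,255,0),1);return im
wf=lambda c:wedge_mask(c,p[0],p[1],-np.pi/2,p[2]-4.7)
af=lambda c:hull(c,box(566,21.5,40,0,(-10,10),(-22,22),(0,24)))
cv2.imwrite('pics/ov3.png',np.vstack([np.hstack([tile(c,(566,110,70),wf) for c in I]),np.hstack([tile(c,(566,40,60),af) for c in I])]))
for c in I: print(c,[(np.round(d['at']).tolist(),round(d['conf'],2)) for d in place_of(c,'wedge_tip')][:3],[(np.round(d['at']).tolist(),round(d['conf'],2)) for d in place_of(c,'arch_floor')][:3])
```

```text
t 18.77 pos [565.8 230.8  88.9] yaw -0.002 F [ 0.4 -0.6 -3.4] T [ 0.25 -0.08 -0.  ] w 0.143 q [0.3  0.15 1.84 0.   1.15 0.3 ]
lin [ 0.0419 -0.0008  0.0002] rot [-0.002 -0.001 -0.   ]
top [([563.0, 61.0, 88.0], 0.81), ([565.0, 18.0, 1.0], 0.39), ([565.0, 24.0, 71.0], 0.29)] [([562.0, 21.0, 40.0], 0.76)]
scene [([568.0, 62.0, 85.0], 0.68), ([109.0, 273.0, 2.0], 0.66)] [([568.0, 24.0, 40.0], 0.66)]
```

View pics/ov3.png

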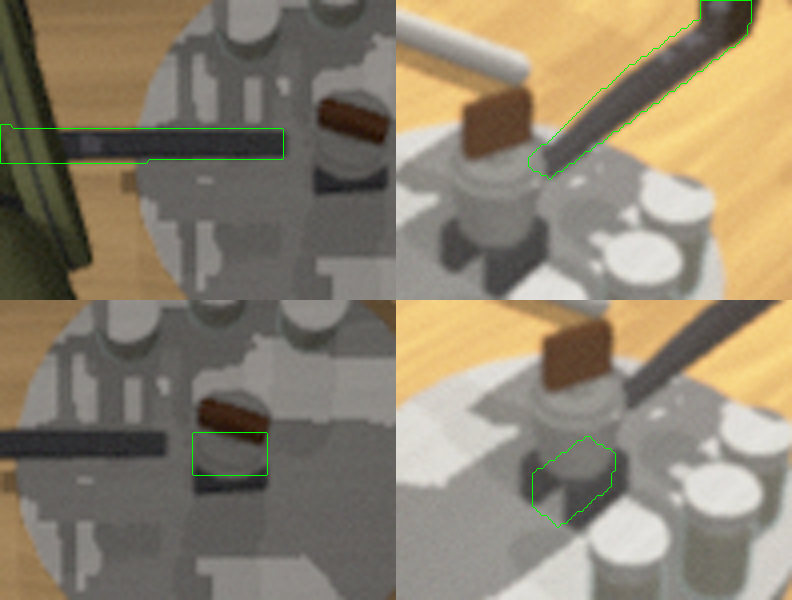

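Wedge and arch overlays agree: tip x and arch x are 563/562 (top) and 568/568 (scene). I lower the wedge nearly to the tray.

Emit:
servo_tool(
  targets=[
    {"linear": [0.01,0,0.0005],"rot": [-0.002,0,0],"grip": 255},
    {"linear": [0.02,0,0.0005],"rot": [-0.002,0,0],"grip": 255},
    {"linear": [0.028,0,0.0005],"rot": [-0.002,0,0],"grip": 255},
    {"linear": [0.034,0,0.0005],"rot": [-0.002,0,0],"grip": 255},
    {"linear": [0.038,0,0.0005],"rot": [-0.002,0,0],"grip": 255},
    {"linear": [0.041,0,0.0005],"rot": [-0.002,0,0],"grip": 255},
    {"linear": [0.0425,0,0.0005],"rot": [-0.002,0,0],"grip": 255},
    {"linear": [0.0435,0,0.0005],"rot": [-0.002,0,0],"grip": 255},
    {"linear": [0.0435,0,0.0005],"rot": [-0.002,0,0],"grip": 255},
    {"linear": [0.0435,0,0.0005],"rot": [-0.002,0,0],"grip": 255},
  ],
  grip_force=60,
)

```text
clock: 19.8
eef_pos: [566.7, 231.6, 46.6]
eef_rot: [-0.001, 0.707, 0.001, 0.707]
ft_force: [1.1, 0.1, -2.5]
width: 0.143
```

Run:
```python
from h import *
goto([566,190,44],0)
```

```text
t 19.8 pos [566.7 231.6  46.6] yaw 0.002 F [ 1.1  0.1 -2.5] T [ 0.23 -0.13  0.  ] w 0.143 q [ 0.3   0.2   1.86 -0.    1.08  0.3 ]
lin [ 0.0026 -0.0416 -0.0007] rot [ 0.002  0.001 -0.   ]
```

Emit:
servo_tool(
  targets=[
    {"linear": [0.0004,0,-0.0003],"rot": [0,0,0],"grip": 255},
    {"linear": [0.0008,0,-0.0003],"rot": [0,0,0],"grip": 255},
    {"linear": [0.0012,0,-0.0003],"rot": [0,0,0],"grip": 255},
    {"linear": [0.0015,0,-0.0003],"rot": [0,0,0],"grip": 255},
    {"linear": [0.0018,0,-0.0003],"rot": [0,0,0],"grip": 255},
    {"linear": [0.0021,0,-0.0003],"rot": [0,0,0],"grip": 255},
    {"linear": [0.0023,0,-0.0003],"rot": [0,0,0],"grip": 255},
    {"linear": [0.0025,0,-0.0003],"rot": [0,0,0],"grip": 255},
    {"linear": [0.0025,0,-0.0003],"rot": [0,0,0],"grip": 255},
    {"linear": [0.0025,0,-0.0003],"rot": [0,0,0],"grip": 255},
  ],
  grip_force=60,
)

```text
clock: 20.63
eef_pos: [566.5, 231.6, 44.5]
eef_rot: [-0.001, 0.707, 0.001, 0.707]
ft_force: [-1.8, 0.3, 4.7]
width: 0.147
```

Run:
```python
from h import *
goto([566,190,44],0)
```

```text
t 20.63 pos [566.5 231.6  44.5] yaw 0.002 F [-1.8  0.3  4.7] T [-0.51  0.29 -0.15] w 0.147 q [ 0.3   0.2   1.87 -0.    1.07  0.3 ]
lin [ 0.0005 -0.0416 -0.0005] rot [ 0.002  0.001 -0.   ]
```

Emit:
servo_tool(
  targets=[
    {"linear": [-0.0006,-0.004,-0.0003],"rot": [0,0,0],"grip": 255},
    {"linear": [-0.0006,-0.008,-0.0003],"rot": [0,0,0],"grip": 255},
    {"linear": [-0.0006,-0.012,-0.0003],"rot": [0,0,0],"grip": 255},
    {"linear": [-0.0006,-0.016,-0.0003],"rot": [0,0,0],"grip": 255},
    {"linear": [-0.0006,-0.02,-0.0003],"rot": [0,0,0],"grip": 255},
    {"linear": [-0.0006,-0.024,-0.0003],"rot": [0,0,0],"grip": 255},
    {"linear": [-0.0006,-0.028,-0.0003],"rot": [0,0,0],"grip": 255},
    {"linear": [-0.0006,-0.032,-0.0003],"rot": [0,0,0],"grip": 255},
    {"linear": [-0.0006,-0.036,-0.0003],"rot": [0,0,0],"grip": 255},
    {"linear": [-0.0006,-0.036,-0.0003],"rot": [0,0,0],"grip": 255},
  ],
  grip_force=60,
)

```text
clock: 21.47
eef_pos: [566.1, 194.6, 44.6]
eef_rot: [-0.001, 0.707, 0.0, 0.707]
ft_force: [-0.1, -0.5, 4.3]
width: 0.145
```

Run:
```python
from h import *
goto([566,170,44.5],0)
```

```text
t 21.47 pos [566.1 194.6  44.6] yaw 0.002 F [-0.1 -0.5  4.3] T [-0.31 -0.11  0.01] w 0.145 q [ 0.24  0.18  1.9  -0.    1.07  0.24]
lin [ 0.0001 -0.0246 -0.0002] rot [0.002 0.001 0.001]
```

Emit:
servo_tool(
  targets=[
    {"linear": [0,-0.003,0],"rot": [0,0,0],"grip": 255},
    {"linear": [0,-0.006,0],"rot": [0,0,0],"grip": 255},
    {"linear": [0,-0.009,0],"rot": [0,0,0],"grip": 255},
    {"linear": [0,-0.012,0],"rot": [0,0,0],"grip": 255},
    {"linear": [0,-0.015,0],"rot": [0,0,0],"grip": 255},
    {"linear": [0,-0.018,0],"rot": [0,0,0],"grip": 255},
    {"linear": [0,-0.02,0],"rot": [0,0,0],"grip": 255},
    {"linear": [0,-0.022,0],"rot": [0,0,0],"grip": 255},
    {"linear": [0,-0.024,0],"rot": [0,0,0],"grip": 255},
    {"linear": [0,-0.024,0],"rot": [0,0,0],"grip": 255},
  ],
  grip_force=60,
)

```text
clock: 22.3
eef_pos: [566.1, 171.1, 44.7]
eef_rot: [-0.001, 0.707, 0.001, 0.707]
ft_force: [0.0, 1.6, 5.7]
width: 0.143
```

Run:
```python
from h import *
goto([566,170,44.5],0)
```

```text
t 22.3 pos [566.1 171.1  44.7] yaw 0.002 F [0.  1.6 5.7] T [-0.08 -0.06 -0.  ] w 0.143 q [ 0.2   0.16  1.91 -0.    1.07  0.2 ]
lin [ 0.0002 -0.0011 -0.0001] rot [0.002 0.001 0.   ]
```

Emit:
servo_tool(
  targets=[
    {"linear": [0,-0.001,0],"rot": [0,0,0],"grip": 255},
    {"linear": [0,-0.002,0],"rot": [0,0,0],"grip": 255},
    {"linear": [0,-0.003,0],"rot": [0,0,0],"grip": 255},
    {"linear": [0,-0.004,0],"rot": [0,0,0],"grip": 255},
    {"linear": [0,-0.005,0],"rot": [0,0,0],"grip": 255},
    {"linear": [0,-0.006,0],"rot": [0,0,0],"grip": 255},
    {"linear": [0,-0.007,0],"rot": [0,0,0],"grip": 255},
    {"linear": [0,-0.008,0],"rot": [0,0,0],"grip": 255},
    {"linear": [0,-0.009,0],"rot": [0,0,0],"grip": 255},
    {"linear": [0,-0.01,0],"rot": [0,0,0],"grip": 255},
  ],
  grip_force=60,
)

```text
clock: 23.13
eef_pos: [566.1, 162.9, 44.7]
eef_rot: [0.0, 0.707, 0.002, 0.707]
ft_force: [-0.3, 8.4, 4.3]
width: 0.143
```

Run:
```python
from h import *
goto([566,104,44.5],0)
```

```text
t 23.13 pos [566.1 162.9  44.7] yaw 0.002 F [-0.3  8.4  4.3] T [ 0.8  -0.08  0.02] w 0.143 q [0.19 0.15 1.92 0.   1.07 0.18]
lin [ 0.     -0.0589 -0.0002] rot [ 0.002  0.001 -0.003]
```

Emit:
servo_tool(
  targets=[
    {"linear": [0,-0.0008,0],"rot": [0,0,0],"grip": 255},
    {"linear": [0,-0.0016,0],"rot": [0,0,0],"grip": 255},
    {"linear": [0,-0.0024,0],"rot": [0,0,0],"grip": 255},
    {"linear": [0,-0.0032,0],"rot": [0,0,0],"grip": 255},
    {"linear": [0,-0.004,0],"rot": [0,0,0],"grip": 255},
    {"linear": [0,-0.0048,0],"rot": [0,0,0],"grip": 255},
    {"linear": [0,-0.0056,0],"rot": [0,0,0],"grip": 255},
    {"linear": [0,-0.0064,0],"rot": [0,0,0],"grip": 255},
    {"linear": [0,-0.0072,0],"rot": [0,0,0],"grip": 255},
    {"linear": [0,-0.008,0],"rot": [0,0,0],"grip": 255},
  ],
  grip_force=60,
)

```text
clock: 23.97
eef_pos: [566.1, 155.9, 44.7]
eef_rot: [0.001, 0.707, 0.002, 0.707]
ft_force: [1.1, 12.1, 4.2]
width: 0.142
```

Run:
```python
from h import *
goto([566,104,44.5],0)
```

```text
t 23.97 pos [566.1 155.9  44.7] yaw 0.002 F [ 1.1 12.1  4.2] T [ 1.41 -0.07  0.05] w 0.142 q [0.18 0.15 1.92 0.01 1.06 0.17]
lin [-0.0001 -0.0519 -0.0002] rot [ 0.002  0.001 -0.005]
```

Emit:
servo_tool(
  targets=[
    {"linear": [0,-0.001,0],"rot": [0,0,0],"grip": 255},
    {"linear": [0,-0.002,0],"rot": [0,0,0],"grip": 255},
    {"linear": [0,-0.003,0],"rot": [0,0,0],"grip": 255},
    {"linear": [0,-0.004,0],"rot": [0,0,0],"grip": 255},
    {"linear": [0,-0.005,0],"rot": [0,0,0],"grip": 255},
    {"linear": [0,-0.006,0],"rot": [0,0,0],"grip": 255},
    {"linear": [0,-0.007,0],"rot": [0,0,0],"grip": 255},
    {"linear": [0,-0.008,0],"rot": [0,0,0],"grip": 255},
    {"linear": [0,-0.009,0],"rot": [0,0,0],"grip": 255},
    {"linear": [0,-0.01,0],"rot": [0,0,0],"grip": 255},
  ],
  grip_force=60,
)

```text
clock: 24.8
eef_pos: [566.1, 147.4, 44.7]
eef_rot: [0.002, 0.707, 0.003, 0.708]
ft_force: [-0.4, 16.8, 2.6]
width: 0.142
```

Run:
```python
from h import *
I={c:read_camera(c) for c in('top','scene')}
goto([566,104,44.5],0)
p=sense()['eef_pos']
def tile(c,ctr,f,k=6,w=66,h=75):
    u,v=proj(c,[ctr])[0].astype(int);x,y=u-w//2,v-h//2;im=crop(I[c],x,y,w,h,k)
    for g in f:
        m=crop(g(c).astype(np.uint8)*255,x,y,w,h,k);cs=cv2.findContours((m>127).astype(np.uint8),0,1)[0];cv2.drawContours(im,cs,-1,(0,255,0),1)
    return im
h=(170-(p[1]-21.5))*.2+5-10
print('lift expected',h)
fs=[lambda c:wedge_mask(c,p[0],p[1],-np.pi/2,40),lambda c:hull(c,box(566,21.5,113+h,-.34,(-6,6),(-20,20),(12,46)))]
cv2.imwrite('pics/ov4.png',np.hstack([tile(c,(566,60,90),fs) for c in I]))
```

```text
t 24.9 pos [566.  146.7  44.6] yaw 0.002 F [ 1.3 13.3  3.6] T [ 1.8  -0.11  0.04] w 0.147 q [0.16 0.15 1.93 0.01 1.06 0.15]
lin [-0.0001 -0.0427 -0.0001] rot [ 0.002  0.001 -0.006]
lift expected 3.954116760603842
```

View pics/ov4.png

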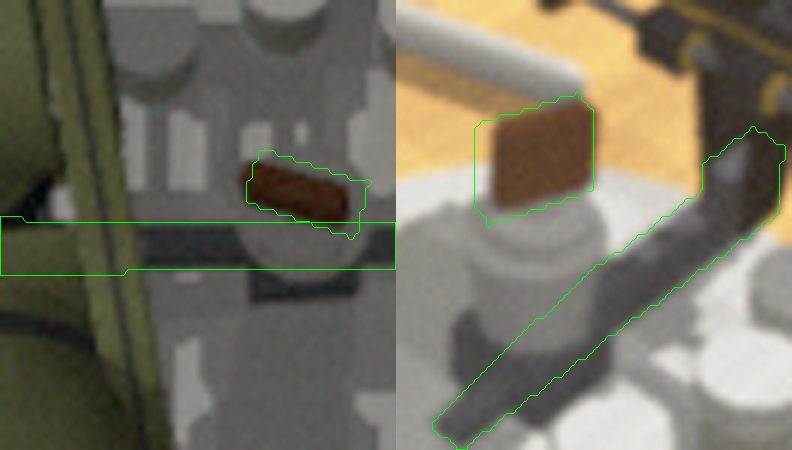

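The wedge sticks out of the far side of the arch as predicted, with its tip at scene tile (445,435), and the handle has risen about 4 mm. Before going further I check which way the gripper's body is wide.

Run:
```python
from h import *
I={'scene':read_camera('scene')};c='scene'
p=sense()['eef_pos']
u,v=proj(c,[(566,110,150)])[0].astype(int);k=5;w,h=150,110;x,y=u-w//2,v-h//2;im=crop(I[c],x,y,w,h,k)
E_=[(0,1),(2,3),(4,5),(6,7),(0,2),(1,3),(4,6),(5,7),(0,4),(1,5),(2,6),(3,7)]
for b,col in((box(p[0],p[1],p[2]+78,0,(-90,90),(-37.5,37.5),(0,60)),(0,255,0)),(box(p[0],p[1],p[2]+78,0,(-37.5,37.5),(-90,90),(0,60)),(0,0,255))):
    q=((proj(c,b)-[x,y]+.5)*k).astype(int)
    for i,j in E_: cv2.line(im,tuple(map(int,q[i])),tuple(map(int,q[j])),col,1)
cv2.imwrite('pics/body.png',im)
```

```text
(no output)
```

View pics/body.png

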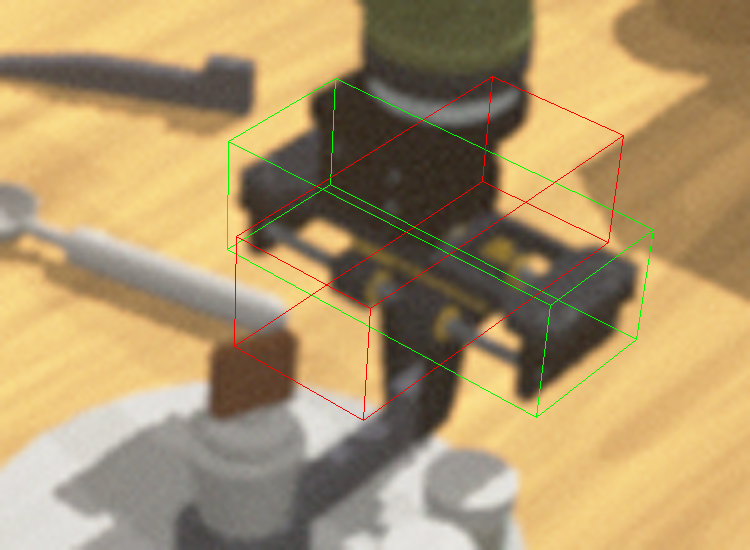

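The body is wide along the jaws (green box), so it clears the handle. I keep driving.

Emit:
servo_tool(
  targets=[
    {"linear": [0,-0.001,0],"rot": [0,0,0],"grip": 255},
    {"linear": [0,-0.002,0],"rot": [0,0,0],"grip": 255},
    {"linear": [0,-0.003,0],"rot": [0,0,0],"grip": 255},
    {"linear": [0,-0.004,0],"rot": [0,0,0],"grip": 255},
    {"linear": [0,-0.005,0],"rot": [0,0,0],"grip": 255},
    {"linear": [0,-0.006,0],"rot": [0,0,0],"grip": 255},
    {"linear": [0,-0.007,0],"rot": [0,0,0],"grip": 255},
    {"linear": [0,-0.008,0],"rot": [0,0,0],"grip": 255},
    {"linear": [0,-0.009,0],"rot": [0,0,0],"grip": 255},
    {"linear": [0,-0.01,0],"rot": [0,0,0],"grip": 255},
  ],
  grip_force=60,
)

```text
clock: 25.78
eef_pos: [566.1, 137.1, 44.7]
eef_rot: [0.002, 0.707, 0.003, 0.707]
ft_force: [0.3, 14.7, 3.5]
width: 0.142
```

Run:
```python
from h import *
goto([566,104,44.5],0)
```

```text
t 25.78 pos [566.1 137.1  44.7] yaw 0.001 F [ 0.3 14.7  3.5] T [ 2.19 -0.12  0.04] w 0.142 q [0.14 0.14 1.94 0.01 1.06 0.14]
lin [-0.     -0.0331 -0.0001] rot [ 0.001  0.001 -0.007]
```

Emit:
servo_tool(
  targets=[
    {"linear": [0,-0.001,0],"rot": [0,0,0],"grip": 255},
    {"linear": [0,-0.002,0],"rot": [0,0,0],"grip": 255},
    {"linear": [0,-0.003,0],"rot": [0,0,0],"grip": 255},
    {"linear": [0,-0.004,0],"rot": [0,0,0],"grip": 255},
    {"linear": [0,-0.005,0],"rot": [0,0,0],"grip": 255},
    {"linear": [0,-0.006,0],"rot": [0,0,0],"grip": 255},
    {"linear": [0,-0.007,0],"rot": [0,0,0],"grip": 255},
    {"linear": [0,-0.008,0],"rot": [0,0,0],"grip": 255},
    {"linear": [0,-0.009,0],"rot": [0,0,0],"grip": 255},
    {"linear": [0,-0.01,0],"rot": [0,0,0],"grip": 255},
  ],
  grip_force=60,
)

```text
clock: 26.62
eef_pos: [566.0, 126.7, 44.6]
eef_rot: [0.002, 0.707, 0.003, 0.707]
ft_force: [0.2, 13.8, 3.8]
width: 0.147
```

Run:
```python
from h import *
goto([566,104,44.5],0)
```

```text
t 26.62 pos [566.  126.7  44.6] yaw 0.001 F [ 0.2 13.8  3.8] T [ 1.88 -0.15  0.03] w 0.147 q [0.12 0.14 1.94 0.01 1.06 0.12]
lin [-0.     -0.0227 -0.0001] rot [ 0.001  0.001 -0.006]
```

Emit:
servo_tool(
  targets=[
    {"linear": [0,-0.001,0],"rot": [0,0,0],"grip": 255},
    {"linear": [0,-0.002,0],"rot": [0,0,0],"grip": 255},
    {"linear": [0,-0.003,0],"rot": [0,0,0],"grip": 255},
    {"linear": [0,-0.004,0],"rot": [0,0,0],"grip": 255},
    {"linear": [0,-0.005,0],"rot": [0,0,0],"grip": 255},
    {"linear": [0,-0.006,0],"rot": [0,0,0],"grip": 255},
    {"linear": [0,-0.007,0],"rot": [0,0,0],"grip": 255},
    {"linear": [0,-0.008,0],"rot": [0,0,0],"grip": 255},
    {"linear": [0,-0.009,0],"rot": [0,0,0],"grip": 255},
    {"linear": [0,-0.01,0],"rot": [0,0,0],"grip": 255},
  ],
  grip_force=60,
)

```text
clock: 27.45
eef_pos: [566.1, 115.6, 44.7]
eef_rot: [0.001, 0.707, 0.002, 0.707]
ft_force: [-0.1, 8.2, 5.0]
width: 0.145
```

Run:
```python
from h import *
goto([566,104,44.5],0)
```

```text
t 27.45 pos [566.1 115.6  44.7] yaw 0.002 F [-0.1  8.2  5. ] T [ 1.31 -0.05  0.01] w 0.145 q [0.11 0.13 1.95 0.   1.06 0.1 ]
lin [ 0.0001 -0.0116 -0.0001] rot [ 0.002  0.001 -0.004]
```

Emit:
servo_tool(
  targets=[
    {"linear": [0,-0.001,0],"rot": [0,0,0],"grip": 255},
    {"linear": [0,-0.002,0],"rot": [0,0,0],"grip": 255},
    {"linear": [0,-0.0035,0],"rot": [0,0,0],"grip": 255},
    {"linear": [0,-0.005,0],"rot": [0,0,0],"grip": 255},
    {"linear": [0,-0.006,0],"rot": [0,0,0],"grip": 255},
    {"linear": [0,-0.007,0],"rot": [0,0,0],"grip": 255},
    {"linear": [0,-0.008,0],"rot": [0,0,0],"grip": 255},
    {"linear": [0,-0.009,0],"rot": [0,0,0],"grip": 255},
    {"linear": [0,-0.01,0],"rot": [0,0,0],"grip": 255},
    {"linear": [0,-0.01,0],"rot": [0,0,0],"grip": 255},
  ],
  grip_force=60,
)

```text
clock: 28.28
eef_pos: [566.2, 104.0, 44.6]
eef_rot: [0.0, 0.707, 0.001, 0.707]
ft_force: [-0.1, 3.5, 4.7]
width: 0.146
```

Run:
```python
from h import *
I={c:read_camera(c) for c in('top','scene')}
goto([566,104,44.5],0)
p=sense()['eef_pos']
def tile(c,ctr,f,k=6,w=66,h=75):
    u,v=proj(c,[ctr])[0].astype(int);x,y=u-w//2,v-h//2;im=crop(I[c],x,y,w,h,k)
    for g in f:
        m=crop(g(c).astype(np.uint8)*255,x,y,w,h,k);cs=cv2.findContours((m>127).astype(np.uint8),0,1)[0];cv2.drawContours(im,cs,-1,(0,255,0),1)
    return im
fs=[lambda c:wedge_mask(c,p[0],p[1],-np.pi/2,40),lambda c:hull(c,box(566,21.5,124,-.34,(-6,6),(-20,20),(12,46)))]
cv2.imwrite('pics/ov5.png',np.hstack([tile(c,(566,60,90),fs) for c in I]))
```

```text
t 28.38 pos [566.2 104.   44.7] yaw 0.001 F [-0.2  3.   5.5] T [ 0.87 -0.09 -0.03] w 0.146 q [0.09 0.13 1.95 0.   1.06 0.09]
lin [ 0.0002  0.     -0.0002] rot [ 0.001  0.001 -0.002]
```

View pics/ov5.png

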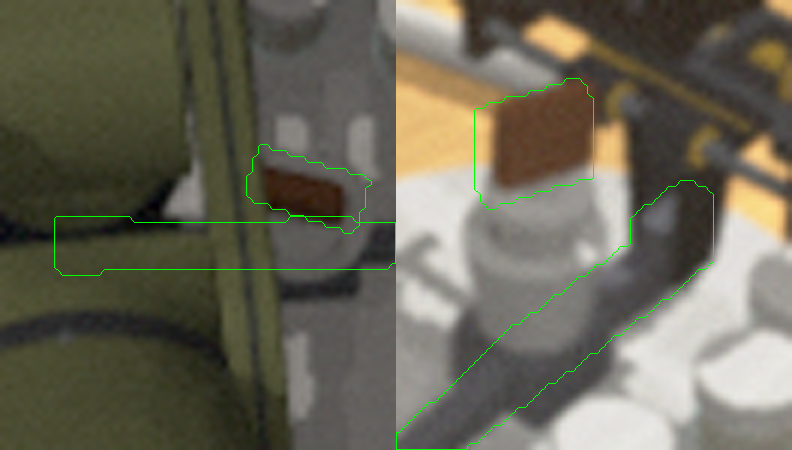

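The handle plate now sits on the +11 mm outline and the drive force has dropped to about 3 N, so it is loose. I relax, open part way and lift clear.

Emit:
servo_tool(
  targets=[
    {"linear": [-0.0005,0.0008,0],"rot": [0,0,0],"grip": 255},
    {"linear": [-0.0008,0.0012,0],"rot": [0,0,0],"grip": 255},
    {"linear": [-0.0008,0.0012,0],"rot": [0,0,0],"grip": 255},
    {"linear": [-0.0008,0.0012,0],"rot": [0,0,0],"grip": 190},
    {"linear": [-0.0008,0.0012,0],"rot": [0,0,0],"grip": 150},
    {"linear": [-0.0008,0.0012,0],"rot": [0,0,0],"grip": 150},
    {"linear": [-0.0008,0.0012,0],"rot": [0,0,0],"grip": 150},
    {"linear": [-0.0008,0.0012,0],"rot": [0,0,0],"grip": 150},
    {"linear": [-0.0008,0.0012,0],"rot": [0,0,0],"grip": 150},
    {"linear": [-0.0008,0.0012,0],"rot": [0,0,0],"grip": 150},
  ],
  grip_force=40,
)

```text
clock: 29.22
eef_pos: [565.9, 104.8, 45.0]
eef_rot: [-0.001, 0.707, 0.001, 0.707]
ft_force: [1.1, 0.2, -0.0]
width: 0.41
```

Run:
```python
from h import *
goto([566,104,200],0)
```

```text
t 29.22 pos [565.9 104.8  45. ] yaw 0.002 F [ 1.1  0.2 -0. ] T [-0.01 -0.08 -0.07] w 0.41 q [0.09 0.13 1.95 0.   1.06 0.09]
lin [-1.55e-01 -8.00e-04  1.00e-04] rot [ 0.002 -0.     0.   ]
```

Released with no force. I rise straight up, then move aside in +y so that both cameras can see.

Emit:
servo_tool(
  targets=[
    {"linear": [-0.02,0,0],"rot": [0,0,0],"grip": 150},
    {"linear": [-0.045,0,0],"rot": [0,0,0],"grip": 150},
    {"linear": [-0.075,0,0],"rot": [0,0,0],"grip": 150},
    {"linear": [-0.105,0,0],"rot": [0,0,0],"grip": 150},
    {"linear": [-0.135,0,0],"rot": [0,0,0],"grip": 150},
    {"linear": [-0.16,0,0],"rot": [0,0,0],"grip": 150},
    {"linear": [-0.17,0.02,0],"rot": [0,0,0],"grip": 150},
    {"linear": [-0.17,0.05,0],"rot": [0,0,0],"grip": 150},
    {"linear": [-0.17,0.085,0],"rot": [0,0,0],"grip": 150},
    {"linear": [-0.17,0.12,0],"rot": [0,0,0],"grip": 150},
  ],
)

```text
clock: 30.05
eef_pos: [565.9, 225.7, 215.8]
eef_rot: [-0.0, 0.707, 0.0, 0.708]
ft_force: [0.6, -0.3, -0.0]
width: 0.412
```

Emit:
servo_tool(
  targets=[
    {"linear": [0,0.03,-0.01],"rot": [0,0,0],"grip": 150},
    {"linear": [0,0.06,-0.03],"rot": [0,0,0],"grip": 150},
    {"linear": [0,0.09,-0.05],"rot": [0,0,0],"grip": 150},
    {"linear": [0,0.12,-0.07],"rot": [0,0,0],"grip": 150},
    {"linear": [0,0.15,-0.09],"rot": [0,0,0],"grip": 150},
    {"linear": [0,0.18,-0.11],"rot": [0,0,0],"grip": 150},
    {"linear": [0,0.2,-0.13],"rot": [0,0,0],"grip": 150},
    {"linear": [0,0.2,-0.15],"rot": [0,0,0],"grip": 150},
    {"linear": [0,0.2,-0.15],"rot": [0,0,0],"grip": 150},
    {"linear": [0,0.2,-0.15],"rot": [0,0,0],"grip": 150},
  ],
)

```text
clock: 30.88
eef_pos: [414.7, 424.7, 215.1]
eef_rot: [-0.001, 0.707, 0.001, 0.707]
ft_force: [1.1, -1.1, 0.4]
width: 0.416
```

Run:
```python
from h import *
I={c:read_camera(c) for c in('top','scene')}
goto([566,104,44.5],0)
def tile(c,ctr,f,k=6,w=66,h=75):
    u,v=proj(c,[ctr])[0].astype(int);x,y=u-w//2,v-h//2;im=crop(I[c],x,y,w,h,k)
    for g,col in f:
        m=crop(g(c).astype(np.uint8)*255,x,y,w,h,k);cs=cv2.findContours((m>127).astype(np.uint8),0,1)[0];cv2.drawContours(im,cs,-1,col,1)
    return im
fs=[(lambda c:wedge_mask(c,566.1,104,-np.pi/2,40),(0,255,0)),(lambda c:hull(c,box(566,21.5,124,-.34,(-6,6),(-20,20),(12,46))),(0,255,0)),(lambda c:hull(c,box(566,21.5,113,-.34,(-6,6),(-20,20),(12,46))),(0,0,255))]
cv2.imwrite('pics/ov6.png',np.hstack([tile(c,(566,60,90),fs) for c in I]))
for c in I:
  for q in('handle','handle_grip','wedge','wedge_tip','soup_spoon','scoop','jar_a'): print(c,q,[(np.round(d['at']).tolist(),round(d['conf'],2)) for d in place_of(c,q) if d['conf']>.4])
```

```text
t 30.98 pos [416.  424.1 215.2] yaw 0.002 F [-0.6 -0.1  0.5] T [ 0.02 -0.06 -0.  ] w 0.414 q [ 0.7   0.    1.78 -0.    1.36  0.7 ]
lin [ 0.1708 -0.3204  0.1495] rot [ 0.002  0.001 -0.   ]
top handle [([389.0, -320.0, 62.0], 0.83), ([563.0, 29.0, 124.0], 0.63), ([485.0, -305.0, 4.0], 0.63), ([595.0, -315.0, 59.0], 0.62)]
top handle_grip [([564.0, 29.0, 150.0], 0.68), ([592.0, -312.0, 92.0], 0.66), ([565.0, 99.0, 45.0], 0.59)]
top wedge [([261.0, 344.0, -2.0], 0.91)]
top wedge_tip [([566.0, -68.0, 46.0], 0.72), ([111.0, 272.0, 0.0], 0.72)]
top soup_spoon [([309.0, -221.0, -5.0], 0.61), ([566.0, 20.0, 41.0], 0.46), ([486.0, -302.0, 5.0], 0.45)]
top scoop [([334.0, 174.0, -1.0], 0.65)]
top jar_a [([715.0, -263.0, 1.0], 0.77), ([356.0, -120.0, 1.0], 0.72)]
scene handle [([590.0, -312.0, 60.0], 0.97), ([390.0, -317.0, 63.0], 0.86), ([561.0, 27.0, 118.0], 0.77)]
scene handle_grip [([565.0, 25.0, 153.0], 0.8), ([589.0, -314.0, 89.0], 0.7), ([388.0, -315.0, 94.0], 0.64)]
scene wedge [([568.0, 104.0, 38.0], 0.95)]
scene wedge_tip [([109.0, 274.0, 1.0], 0.76), ([566.0, -64.0, 41.0], 0.68)]
scene soup_spoon [([315.0, -221.0, -1.0], 0.7)]
scene scoop [([333.0, 174.0, -3.0], 0.91)]
scene jar_a [([357.0, -118.0, 2.0], 0.81), ([718.0, -266.0, -1.0], 0.6), ([567.0, 102.0, 40.0], 0.49)]
```

View pics/ov6.png

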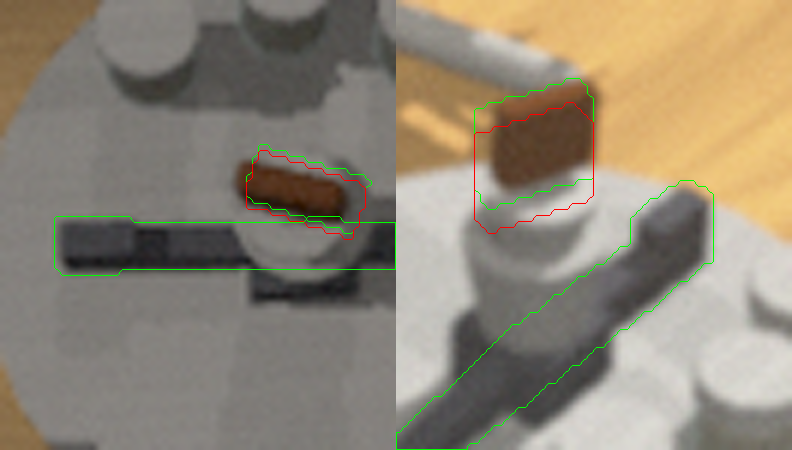

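```bash
python3 -c "
from workcell import *
print(sign_off(), sense()['clock'])"
```

```text
the job is handed in; nothing more can be done
the job is handed in; nothing more can be done
```

The job is handed in, at about 31 s on the clock. The handle was tried in the socket, freed with the wedge alone, and left standing loose on it.

- **Seating:** I took the brown handle from the oak block and pressed it onto the slit plate with about 13 N. It dropped in during a twist from -0.70 to -0.34 rad. I pushed it home with at most about 24 N. The tool stopped within 0.1 mm of the predicted home height, and the picture showed the plate on its home outline, so I let go.
- **Freeing:** I used the wedge farthest from the base, flat on the tray through the arch from the +y side. The drive force read up to about 17 N at the call ends, and fell to 3 N at the end, as expected once the shoes let go.
- **Last checks:** In the images the handle had risen about 10 mm; the network readings scatter from 5 to 11 mm. The wedge lies in the arch with its butt at about (566, 104) and its tip at about y = -66. The gripper is away and reads no force. The spoon, scoop and jars read within a few mm of where they started.
- **What disagreed:** The top view shows the handle's upper end about 6 mm toward +y. I take this as a slight lean from play in the socket.

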